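Ready the cup heater: nest the rinse cups, trim the thermostat, start

ROBOT

A 7-joint arm with a two-finger parallel gripper is mounted at the origin on the work surface. World frame = base frame: x ahead of the robot, y to its left, z up, the work surface at z = 0. Lengths are in mm, angles in degrees, forces in N, time in s.
With the tool pointing down it reaches from about 350 to 775 mm from the base axis. Payload 3.1 kg.
Tool frame: the origin (TCP) lies at the very end of the fingers, on their centre line; the grasp point (between the pads) lies 19 mm behind it; z points along the fingers, x is the direction in which the jaws open and shut, and the axes are right-handed (so a half turn about z gives the same grasp; the last joint's range is limited). The gripper opens to 85 mm and grips with 20 to 120 N. Pads are 22 mm wide; open, the fingers measure 114 mm over their backs; the gripper's body (76 mm by 85 mm) begins 54 mm behind the grasp point. The pads swing forward as they close: fully open they stand 13 mm farther back than shut.
Start: joints at [-75.957, 17.813, 0.802, 86.603, -0.252, 75.585, -1.558], TCP at [155.559, 527.559, 231.304] pointing down, gripper open.
Joint ranges: [-154.91, 154.91], [-16.99, 109.72], [-72.82, 74.43], [7.12, 147.25], [-82.49, 262.49], [11.32, 116.49], [-174.64, 174.64]. Speed limits (degrees/s): [159.86, 159.86, 180, 180, 180, 180, 180].

INTERFACE

Orientations are given as a 3x3 rotation matrix whose columns are the frame's x, y, z axes.
In Python, from station import ctrl, cams gives the robot as it stands.
- The arm moves only by the shell command python3 -m jog 'ROWS'. ROWS is JSON, a list of rows, each a list of 7 numbers: the turn, a rotation vector about the world's x, y, z in degrees, then the shift along the world's x, y, z in cm, then the closure, from 0 (fully open) to 1 (shut). A call has 1 to 5 rows; each row shifts and turns the pose as measured when the row begins; what a row does not reach is not made up. A row lasts 1/10 s, in which the tool goes at most 50 mm and 8.59 degrees, less where a joint would pass 70% of its speed; a pose out of reach is approached as far as the arm can. A call with a gripper value outside its range is refused whole. The fingers move at their own pace and stop on an object; the grip force is fixed at half the most. Time passes only in rows, so rows that do not move let the fingers close. It gives the time, the measured TCP pose, the force and the opening at its end, in the units of the state.
- ctrl.get_obs(): the state, without advancing time (a new reading comes with each control period).
- cams.snapshot(name): name is "scene" or "top" or "wrist"; returns the picture (480x640x3 uint8, red, green, blue); there is no depth.
- cams.camera_params(name): a dict with "camera_matrix" (3x3 intrinsics, pixels), "pose" (4x4, takes a point from camera to world coordinates); the wrist camera has in their place "tool_from_camera" (4x4, takes a point from camera to tool coordinates, whose origin is the TCP and whose axes are the tool frame's). Camera axes: x right, y down, z forward; pixel columns grow to the right and rows downward; lengths in mm; the calibration is good to about 2 mm. A picture is of the moment at which its call begins: read the wrist's pose just before it. camera_params takes no time and is no camera call.
- ctrl.job_done(): hands the job in, once; it reports no verdict.
Trained networks look in the newest picture that a camera, given by its name, has taken for a name from the list of things; names that differ only in an ending like _2 or _b are one class to them, and where a whole thing is asked for, a point or a joint stands for the part that bears it (a point fixed in the world has none). Each returns a list of dicts, best first, with "confidence" (0 to 1); they miss things now and then, are a little off and sometimes report something else, mostly with a low value. They report only what shows in the picture. A call takes as long as a camera call. They do not tell look-alikes from the thing itself.
- cams.look_for(camera, target): "point" ([column, row] in pixels, amid what is visible of it).
- cams.mark_of(camera, target): "point" ([column, row] in pixels: a listed point, or the origin of a listed thing).
The state is a dict: "time": time; "qpos": joint angles; "joint_vel": joint speeds; "effort": joint torques, N m; "ee_pos": TCP position; "tcp_rot": TCP orientation; "contact_force": force on the tool from outside, world axes, zero at the start; "moment": the same for the moment, N m; "grip_width": opening from 0.0 (shut) to 1.0 (fully open).
Only numpy, scipy, OpenCV 4.12 (cv2) and the standard library are available. Lean on these libraries where they do the work, as an engineer would, in place of code of your own. Each camera call takes 0.05 s, during which the arm holds its last target. There are 200 camera calls.

TASK

Get the studio's rinse-cup heater ready for the next client: nest all the rinse cups that are out, upright one inside another, in one stack on the heater's round seat. Then, with the plastic tuning tool and never with the fingers, turn the slotted thermostat screw clockwise until its pointer stands at the red index mark, and put the tool back upright in its stand. Stand the hot-surface marker in the middle of the red patch before you last of all press the green start button right down and let it go, and leave the bottles and the jar alone.

Things in the scene. Friction and masses are not known exactly. Their poses are not given: they have to be found in the camera images.
- cup_teal: teal rinse cup, 52 mm high, about 90 g, open at the top; None if absent; all cups alike. Foot 44 in diameter to 20 up (bottom edge chamfered 4 x 6), upper body 58 in diameter from 20 to 52, bore 49 in diameter, 28 deep. Nested, its foot goes in the bore and its step rests on the lower cup's rim: each cup stands 32 above the one below. Origin: centre of underside, z up its axis
- cup_pink: pink rinse cup, 52 mm high, about 90 g, open at the top; None if absent; all cups alike. Foot 44 in diameter to 20 up (bottom edge chamfered 4 x 6), upper body 58 in diameter from 20 to 52, bore 49 in diameter, 28 deep. Nested, its foot goes in the bore and its step rests on the lower cup's rim: each cup stands 32 above the one below. Origin: centre of underside, z up its axis
- cup_yellow: yellow rinse cup, 52 mm high, about 90 g, open at the top; None if absent; all cups alike. Foot 44 in diameter to 20 up (bottom edge chamfered 4 x 6), upper body 58 in diameter from 20 to 52, bore 49 in diameter, 28 deep. Nested, its foot goes in the bore and its step rests on the lower cup's rim: each cup stands 32 above the one below. Origin: centre of underside, z up its axis
- cup_green: green rinse cup, 52 mm high, about 90 g, open at the top; None if absent; all cups alike. Foot 44 in diameter to 20 up (bottom edge chamfered 4 x 6), upper body 58 in diameter from 20 to 52, bore 49 in diameter, 28 deep. Nested, its foot goes in the bore and its step rests on the lower cup's rim: each cup stands 32 above the one below. Origin: centre of underside, z up its axis
- heater: fixed white slab, 150 (x) by 350 (y) by 40 high, origin at the centre of its underside. On its top are the seat at (0, 100), the thermostat screw at (0, -45) and the start button at (-20, -128), mm in its own frame
- seat (a point): centre of the round seat, on the heater's flat top, 40 above the table; a collar 49 inside and 65 outside in diameter, 8 high, stands round it. The first cup's foot goes inside the collar and stands on the heater's top
- trim: brass thermostat screw, 34 mm in diameter, turning about z; origin on its axis at the heater's top face. x lies along the slot and the black pointer. Slot 5 wide, 34 long, open at both ends; floor 8 above the origin, walls to 16, lead-in flaring to about 8 wide at 18. Friction 0.03 N m, stays where left. Stops at pointer angles +0.6 and -3.0 rad from the heater's x axis (counterclockwise +)
- slot_floor (a point): point on the screw's axis at the floor of its slot
- pointer_tip (a point): near the end of the screw's black pointer, 30 from its axis
- index: thin fixed dial plate, 84 mm in diameter, round the screw, with a red mark at its rim along its x axis; origin on the screw's axis at the heater's top face. The mark lies 0.8 to 2.7 rad clockwise (seen from above) of where the pointer starts. Right when the screw's x axis points along this x axis within 0.15 rad
- index_mark (a point): beside the red mark, 30 from the screw's axis along the index's x axis: where pointer_tip must come
- stand: fixed blue block, 60 by 60 by 60 high, with a square upright hole 22 wide and 50 deep in the middle of its top; origin at the centre of its underside
- stand_mouth (a point): centre of the stand's hole, at its top face
- tool: plastic tuning tool, 100 mm long, 40 g, upright in its stand, blade down. Origin: middle of the blade's tip, z up. Blade 16 wide (x), 2.4 thick (y), 0 to 12 above the tip; white shank 9 in diameter to 46; orange flange 34 in diameter, 46 to 50, rests on the stand's top; square orange handle 20 by 20, faces square to x and y, 50 to 100. In the stand its tip is 14 above the table
- tool_tip (a point): middle of the blade's tip
- marker: hot-surface marker, 120 g: black round base 60 mm in diameter, 8 high, with an upright orange post, white-banded, 24 in diameter, up to 55. Origin: centre of the base's underside. Stands loose on the table
- patch: flat round red patch on the table, 80 mm in diameter, nothing to feel; origin at its centre on the table top. The marker's centre belongs within 15 of it
- start (a joint): green start button's travel in m: 0 up, 0.006 right down (about 5 N); springs back. Cap 26 in diameter
- start_top (a point): centre of the start button's top; with the button up it is 62 above the table
- soap: blue soap bottle, 56 in diameter, 150 high, origin at its underside: leave it alone
- ink: dark red ink bottle, 36 in diameter, 90 high, origin at its underside: leave it alone
- jelly: amber jar, 64 in diameter, 60 high, origin at its underside: leave it alone
Not all that is in view belongs to the job. Of the things like the cup_yellow, leave any that is purple; of the rest the smaller one is meant.

How it is judged:
By the outcome, as a careful person would: the job done as asked, in the order asked, and still so for the second after the job is handed in, with the robot touching nothing.
Of cup_teal, cup_pink, cup_yellow, cup_green only 2 to 4 are there at a start; the rules pass over those that are not, and their reading is None.
At some moment in a run one of marker may be knocked a few centimetres aside while the robot is not near it.
It also fails if it takes over 210 s, if anything falls off the work surface, if the arm or the gripper's body presses on something with over 40 N, if the wrist force passes 120 N, or if a joint passes its speed limit or range.

## Working session

There is one attempt and no reset: what is moved stays moved. The work goes in short steps, Python scripts to look and compute and a shell command to move; the robot and the scene stay as the last step left them, time stands still between calls to the robot, and variables do not carry over. Pictures are saved under pics/ and viewed, about 12 in all and at most 16, crops included, and the job is handed in when it is done.

```bash
mkdir -p pics; ls; python3 - <<'E'
from station import ctrl,cams
import cv2,numpy as np
o=ctrl.get_obs();print(o)
for n in ("scene","top"):
    cv2.imwrite(f"pics/{n}0.png",cams.snapshot(n)[:,:,::-1]);p=cams.camera_params(n);print(n,np.round(p["camera_matrix"],1).tolist(),np.round(p["pose"],3).tolist())
    for t in "cup_teal cup_pink cup_yellow cup_green heater trim stand tool marker patch soap ink jelly".split():
        print(t,[(np.round(d["point"]).tolist(),round(d["confidence"],2)) for d in cams.look_for(n,t)][:5])
print(cams.camera_params("wrist"))
E
```

```text
pics
{'time': 0.0, 'qpos': array([-75.95741921,  17.86033343,   0.80149109,  86.69299358,
        -0.25268971,  75.58386029,  -1.55683125]), 'joint_vel': array([ 0.05212472, -0.11109317,  0.0159448 ,  0.01865663, -0.06282133,
        0.08619112,  0.06132811]), 'effort': array([-3.21837575e-06, -3.79914093e+01,  1.45920888e-01, -2.30595142e+01,
        1.22760690e-02,  1.37222058e-02, -5.12122355e-06]), 'ee_pos': array([155.35645211, 526.83576406, 230.21475213]), 'tcp_rot': array([[ 2.82772240e-01,  9.59186904e-01, -5.85820076e-04],
       [ 9.59184175e-01, -2.82772834e-01, -2.28976311e-03],
       [-2.36196479e-03,  8.55720975e-05, -9.99997207e-01]]), 'contact_force': array([-0.0774498 ,  0.06744797,  0.7424994 ]), 'moment': array([-0.00348417,  0.0109577 ,  0.00875024]), 'grip_width': 0.997031944819446}
scene [[503.7, 0.0, 319.5], [0.0, 503.7, 238.1], [0.0, 0.0, 1.0]] [[-0.009, 0.86, -0.511, 1067.174], [1.0, 0.003, -0.013, 27.724], [-0.01, -0.511, -0.86, 1014.718], [0.0, 0.0, 0.0, 1.0]]
cup_teal [([360.0, 219.0], 0.9)]
cup_pink [([274.0, 218.0], 0.56)]
cup_yellow [([425.0, 208.0], 0
[... 1157 characters left out ...]
196.0, 210.0], 0.77)]
patch [([386.0, 259.0], 0.55), ([330.0, 185.0], 0.41)]
soap [([144.0, 198.0], 0.9)]
ink [([438.0, 173.0], 0.55)]
jelly [([468.0, 206.0], 0.71)]
{'camera_matrix': array([[424.44481859,   0.        , 317.91558722],
       [  0.        , 424.44481859, 231.09017121],
       [  0.        ,   0.        ,   1.        ]]), 'tool_from_camera': array([[ 9.99999981e-01, -1.22960874e-04,  1.53620561e-04,
        -4.59788329e-01],
       [ 7.91269632e-05,  9.66091967e-01,  2.58198188e-01,
        -6.64685414e+01],
       [-1.80159865e-04, -2.58198171e-01,  9.66091958e-01,
        -1.42886371e+02],
       [ 0.00000000e+00,  0.00000000e+00,  0.00000000e+00,
         1.00000000e+00]])}
```

View pics/scene0.png

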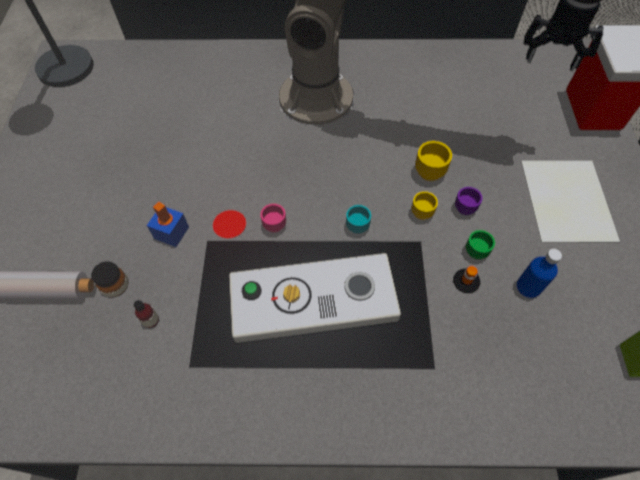

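View pics/top0.png

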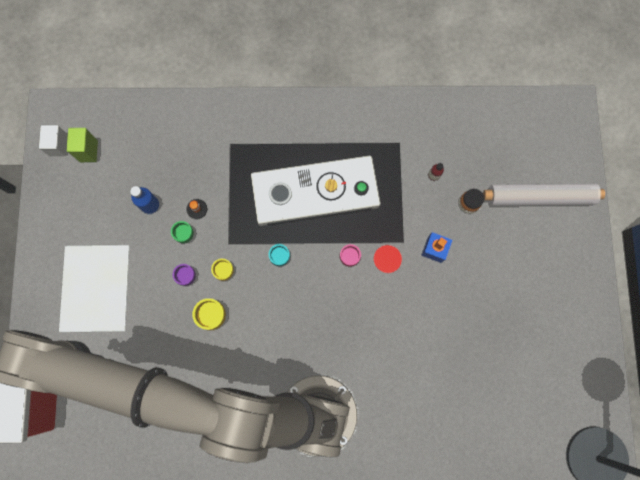

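Scene picture: small yellow (425,205), large yellow (433,160), purple (468,200), teal (358,219), pink (273,217), green (481,243), marker (467,279), stand with tool (168,227), patch (230,224). All four cups are out. Look-alikes for cup_yellow: the small yellow at top (222,269), the big yellow at (208,314) and the purple one at (184,275). I choose the small yellow.

```bash
cat > h.py <<'E'
from station import ctrl,cams
import cv2,numpy as np
def cam(n,o=None):
    p=cams.camera_params(n);K=np.array(p["camera_matrix"])
    if n=="wrist":
        o=o or ctrl.get_obs();T=np.eye(4);T[:3,:3]=o["tcp_rot"];T[:3,3]=o["ee_pos"];P=T@np.array(p["tool_from_camera"])
    else: P=np.array(p["pose"])
    return K,P
def onz(KP,uv,z):
    K,P=KP;d=P[:3,:3]@np.linalg.inv(K)@np.array([uv[0],uv[1],1.]);c=P[:3,3]
    return (c+d*(z-c[2])/d[2])
def proj(KP,X):
    K,P=KP;q=K@(P[:3,:3].T@(np.asarray(X,float)-P[:3,3]));return q[:2]/q[2]
def snap(n,save=None):
    o=ctrl.get_obs();KP=cam(n,o);im=cams.snapshot(n)[:,:,::-1].copy()
    if save: cv2.imwrite(f"pics/{save}.png",im)
    return KP,im
def marks(n,KP,items,k=3):
    for t,z in items.items():
        print(n,t,[(np.round(d["point"]).tolist(),round(d["confidence"],2),np.round(onz(KP,d["point"],z)[:2],1).tolist()) for d in cams.mark_of(n,t)][:k])
E
python3 - <<'E'
from h import *
Z=dict(cup_teal=0,cup_pink=0,cup_yellow=0,cup_green=0,seat=40,slot_floor=48,pointer_tip=50,index_mark=41,stand_mouth=60,tool_tip=14,marker=0,patch=0,start_top=62,soap=0)
for n in ("top","scene"):
    KP,im=snap(n); marks(n,KP,Z)
    if n=="top": cv2.imwrite("pics/c1.png",cv2.resize(im[120:340,160:480],None,fx=2.5,fy=2.5,interpolation=2))
E
```

```text
top cup_teal [([281.0, 260.0], 0.78, [421.0, 102.2])]
top cup_pink [([347.0, 256.0], 0.86, [431.8, -85.0]), ([223.0, 270.0], 0.64, [396.7, 265.6])]
top cup_yellow [([213.0, 314.0], 0.85, [272.2, 291.0]), ([224.0, 270.0], 0.82, [396.7, 263.1]), ([434.0, 252.0], 0.23, [442.7, -331.3])]
top cup_green [([188.0, 235.0], 0.65, [497.9, 366.9]), ([328.0, 184.0], 0.16, [644.8, -35.2])]
top seat [([279.0, 194.0], 0.92, [605.1, 105.4])]
top slot_floor [([328.0, 186.0], 0.46, [623.8, -32.9])]
top pointer_tip [([331.0, 176.0], 0.66, [652.2, -42.6]), ([341.0, 181.0], 0.5, [637.0, -70.3])]
top index_mark [([343.0, 183.0], 0.92, [635.8, -76.1])]
top stand_mouth [([438.0, 247.0], 0.75, [445.0, -332.7])]
top tool_tip []
top marker [([198.0, 207.0], 0.64, [579.4, 339.8])]
top patch [([385.0, 257.0], 0.59, [429.3, -193.3])]
top start_top [([361.0, 188.0], 0.6, [613.0, -123.7])]
top soap [([150.0, 206.0], 0.64, [583.9, 478.8]), ([466.0, 206.0], 0.28, [576.2, -433.4])]
scene cup_teal [([357.0, 226.0], 0.62, [431.3, 101.0]), ([290.0, 293.0], 0.48, [606.0, -51.1])]
scene cup_pink [([278.0, 227.0], 0.59, [43
[... 231 characters left out ...]
, [498.2, 371.8]), ([290.0, 295.0], 0.46, [610.1, -50.1])]
scene seat [([359.0, 287.0], 0.93, [608.6, 98.6])]
scene slot_floor [([288.0, 291.0], 0.5, [623.0, -51.4])]
scene pointer_tip [([289.0, 306.0], 0.59, [656.3, -48.4])]
scene index_mark []
scene stand_mouth [([164.0, 220.0], 0.83, [453.5, -338.4])]
scene tool_tip []
scene marker [([463.0, 280.0], 0.81, [571.5, 333.2]), ([476.0, 250.0], 0.41, [494.7, 373.9]), ([287.0, 305.0], 0.24, [634.0, -56.8])]
scene patch [([230.0, 219.0], 0.65, [411.6, -202.1]), ([358.0, 288.0], 0.21, [592.5, 97.7]), ([291.0, 294.0], 0.16, [606.5, -49.6])]
scene start_top [([247.0, 287.0], 0.42, [620.1, -135.9])]
scene soap [([528.0, 288.0], 0.75, [589.7, 472.4])]
```

View pics/c1.png

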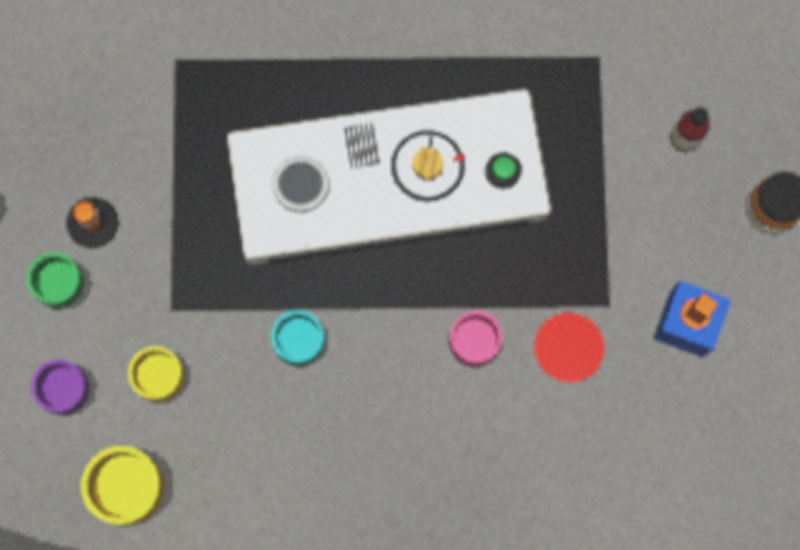

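```bash
cat >> h.py <<'E'
HUE=dict(teal=(85,98),pink=(160,176),yellow=(22,35),green=(55,80),blue=(105,125),purple=(128,150),orange=(5,16),red=(0,4))
CUP=[(0,18),(6,22),(20,22),(20,29),(52,29)]
def mask(im,col,s=90,v=40):
    h=cv2.cvtColor(im,cv2.COLOR_BGR2HSV);a,b=HUE[col]
    return cv2.morphologyEx(cv2.inRange(h,(a,s,v),(b,255,255)),cv2.MORPH_OPEN,np.ones((3,3)))
def hullc(pts):
    M=cv2.moments(cv2.convexHull(np.float32(pts).reshape(-1,1,2)));return np.array([M["m10"],M["m01"]])/M["m00"],M["m00"]
def fit(KP,im,col,X0,prof=CUP,z0=0,rad=40,**k):
    "centre of a solid of revolution from its colour blob nearest X0; prof=[(z,r)]"
    m=mask(im,col,**k);cs,_=cv2.findContours(m,0,2);u0=proj(KP,[X0[0],X0[1],z0+30])
    cs=[c for c in cs if cv2.contourArea(c)>25 and np.linalg.norm(c.reshape(-1,2).mean(0)-u0)<rad]
    if not cs:return None
    c,A=hullc(np.vstack(cs));a=np.linspace(0,2*np.pi,40);X=np.array([*X0[:2],z0],float)
    for _ in range(8):
        mc,MA=hullc([proj(KP,[X[0]+r*np.cos(t),X[1]+r*np.sin(t),z0+z]) for z,r in prof for t in a])
        X[:2]+=(onz(KP,c,z0+26)-onz(KP,mc,z0+26))[:2]
    return np.round(X[:2],1),round(A/MA,2)
E
python3 - <<'E'
from h import *
G=dict(teal=(427,101),pink=(432,-86),yellow=(397,256),green=(498,369))
for n in ("top","scene"):
    KP,im=snap(n)
    for c,x in G.items(): print(n,c,fit(KP,im,c,x,rad=25))
    print("start",fit(KP,im,"green",(615,-130),prof=[(0,13)],z0=62,rad=25))
    print("patch",fit(KP,im,"red",(420,-197),prof=[(0,40)],rad=25))
    print("marker",fit(KP,im,"orange",(575,336),prof=[(8,12),(55,12)],rad=25))
E
```

```text
top teal (array([432.1, 106.1]), 0.9)
top pink (array([428.9, -90.7]), 0.87)
top yellow (array([392.9, 262.4]), 0.96)
top green (array([499.7, 377.1]), 0.85)
start (array([ 617.9, -125.5]), 0.97)
patch (array([ 423.8, -199.4]), 0.98)
marker (array([578.6, 347.8]), 0.56)
scene teal (array([431.4, 101.4]), 0.9)
scene pink (array([428.3, -95.8]), 0.93)
scene yellow (array([390.1, 258.9]), 0.89)
scene green (array([499. , 371.8]), 0.91)
start (array([ 621.4, -129.3]), 0.94)
patch (array([ 424.8, -204.4]), 1.01)
marker (array([574.1, 339. ]), 0.95)
```

```bash
R='[0,0,4.1,2.5,-3.85,0,0]'
python3 -m jog '[[0,0,4.1,2.5,-3.85,0,0],[0,0,4.1,2.5,-3.85,0,0],[0,0,4.1,2.5,-3.85,0,0],[0,0,4.1,2.5,-3.85,0,0],[0,0,0,2.5,-3.85,0,0]]'
python3 -m jog '[[0,0,0,2.5,-3.85,0,0],[0,0,0,2.5,-3.85,0,0],[0,0,0,2.5,-3.85,0,0],[0,0,0,2.5,-3.85,0,0],[0,0,0,2.5,-3.85,0,0]]'
```

```text
time: 3.5
ee_pos: [276.9, 335.2, 230.5]
tcp_rot: [[-0.029, 1.0, -0.003], [1.0, 0.029, 0.004], [0.004, -0.003, -1.0]]
contact_force: [1.4, -0.0, 0.1]
grip_width: 1.0
time: 4.0
ee_pos: [406.0, 134.3, 232.3]
tcp_rot: [[-0.031, 1.0, 0.001], [0.999, 0.031, 0.009], [0.009, 0.002, -1.0]]
contact_force: [1.1, 0.2, -0.3]
grip_width: 1.004
```

```bash
python3 -m jog '[[0,0,-1.7,2.5,-3.1,0,0],[0,0,0,0,0,0,0],[0,0,0,0,0,0,0]]'
python3 - <<'E'
from h import *
KP,im=snap("wrist","w1"); print(ctrl.get_obs()["ee_pos"])
print(fit(KP,im,"teal",(431,103),rad=120))
print("start",fit(KP,im,"green",(618,-129),prof=[(0,13)],z0=62,rad=80))
marks("wrist",KP,dict(seat=40,slot_floor=48,pointer_tip=50,index_mark=41,start_top=62,cup_teal=0))
E
```

```text
time: 4.3
ee_pos: [435.2, 93.8, 233.5]
tcp_rot: [[0.015, 1.0, 0.006], [1.0, -0.016, 0.007], [0.007, 0.006, -1.0]]
contact_force: [-0.9, 0.2, -0.4]
grip_width: 0.997
[435.32240125  93.29813386 233.54769822]
(array([430.4, 103.4]), 0.98)
start None
wrist seat [([326.0, 386.0], 0.82, [606.9, 99.6])]
wrist slot_floor [([616.0, 253.0], 0.24, [480.4, 337.5])]
wrist pointer_tip []
wrist index_mark [([105.0, 188.0], 0.28, [420.9, -74.0])]
wrist start_top []
wrist cup_teal [([328.0, 189.0], 0.61, [431.8, 104.0])]
```

View pics/w1.png

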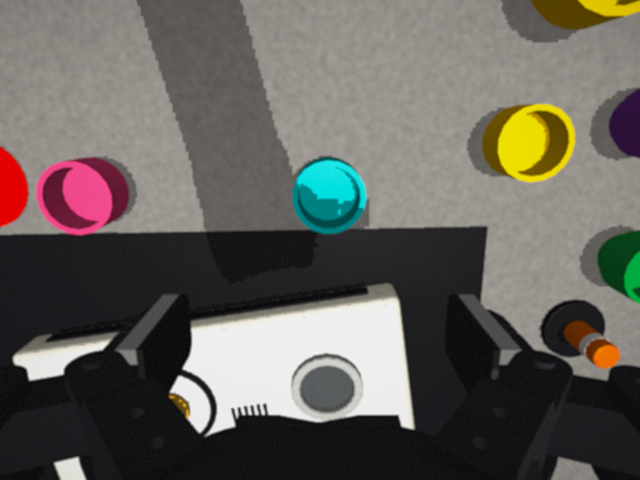

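```bash
python3 - <<'E'
from h import *
KP,im=snap("wrist")
for c,x in dict(pink=(429,-93),yellow=(392,260)).items(): print(c,fit(KP,im,c,x,rad=80))
# seat: dark disc inside collar
g=cv2.cvtColor(im,cv2.COLOR_BGR2GRAY);m=np.uint8((g<120)*255);cs,_=cv2.findContours(m,cv2.RETR_LIST,1)
for c in cs:
    if cv2.pointPolygonTest(c,(326,386),False)>0 and 500<cv2.contourArea(c)<6000:
        e=cv2.fitEllipse(c);print(e,onz(KP,e[0],40))
E
python3 -m jog '[[0,0,0.9,-0.5,1.0,-4,0],[0,0,0,0,0,-4,0],[0,0,0,0,0,-4,0],[0,0,0,0,0,0,0]]'
```

```text
pink (array([427.3, -93.7]), 0.99)
yellow (array([391.2, 260.4]), 0.97)
((324.0133972167969, 389.76361083984375), (44.98177719116211, 52.764137268066406), 88.22651672363281) [609.46531507 100.40448788  40.        ]
time: 5.1
ee_pos: [430.4, 108.6, 112.5]
tcp_rot: [[-0.011, 1.0, 0.013], [1.0, 0.011, 0.01], [0.01, 0.013, -1.0]]
contact_force: [-0.8, -0.3, -0.3]
grip_width: 1.0
```

```bash
python3 -m jog '[[-0.6,0.7,-0.6,0,-0.5,-4.2,0],[0,0,0,0,0,-4.2,0],[0,0,0,0,0,0,0],[0,0,0,0,0,0,0]]'
```

```text
time: 5.5
ee_pos: [436.7, 107.2, 33.3]
tcp_rot: [[-0.004, 1.0, 0.012], [1.0, 0.003, 0.004], [0.004, 0.012, -1.0]]
contact_force: [0.7, 1.3, 0.8]
grip_width: 1.001
```

```bash
python3 -m jog '[[0,0.7,-0.2,-0.6,-0.4,-0.9,0],[0,0,0,0,0,0,0],[0,0,0,0,0,0,0]]'
```

```text
time: 5.8
ee_pos: [435.3, 104.7, 29.7]
tcp_rot: [[-0.001, 1.0, 0.009], [1.0, 0.001, 0.009], [0.009, 0.009, -1.0]]
contact_force: [0.5, 0.2, 0.4]
grip_width: 1.006
```

```bash
python3 -m jog '[[-0.5,0.5,0,-0.6,-0.1,-0.6,0]]';  python3 -m jog '[[0,0,0,-0.1,0,0,0]]'
```

```text
time: 5.9
ee_pos: [431.2, 103.9, 25.2]
tcp_rot: [[0.0, 1.0, 0.005], [1.0, -0.0, 0.001], [0.001, 0.005, -1.0]]
contact_force: [0.0, -0.4, 1.1]
grip_width: 0.999
time: 6.0
ee_pos: [429.3, 104.0, 25.1]
tcp_rot: [[-0.0, 1.0, 0.003], [1.0, 0.0, 0.001], [0.001, 0.003, -1.0]]
contact_force: [0.4, 0.0, -0.1]
grip_width: 0.999
```

Good. Close and lift.

```bash
python3 -m jog '[[0,0,0,0.1,0,0,1],[0,0,0,0,0,0,1],[0,0,0,0,0,0,1],[0,0,0,0,0,0,1],[0,0,0,0,0,0,1]]';python3 -m jog '[[0,0,0,0,0,0,1],[0,0,0,0,0,0,1],[0,0,0,0,0,2,1],[0,0,0,0,0,4,1],[0,0,0,0,0,4,1]]';python3 -m jog '[[0,0,0,0,0,2,1],[0,0,0,0,0,0,1]]'
```

```text
time: 6.5
ee_pos: [430.3, 104.3, 25.9]
tcp_rot: [[-0.001, 1.0, 0.003], [1.0, 0.001, 0.002], [0.002, 0.003, -1.0]]
contact_force: [0.6, -0.1, -0.7]
grip_width: 0.662
time: 7.0
ee_pos: [423.6, 102.3, 122.5]
tcp_rot: [[-0.0, 1.0, -0.013], [1.0, 0.0, -0.005], [-0.005, -0.013, -1.0]]
contact_force: [1.1, 0.5, -0.8]
grip_width: 0.662
time: 7.2
ee_pos: [427.1, 103.1, 147.6]
tcp_rot: [[-0.0, 1.0, -0.003], [1.0, 0.0, -0.001], [-0.001, -0.003, -1.0]]
contact_force: [-0.0, 0.4, -2.2]
grip_width: 0.662
```

```bash
python3 -m jog '[[0,0,0,4.5,-0.1,0,1],[0,0,0,4.5,-0.1,0,1],[0,0,0,4.5,-0.1,0,1],[0,0,0,3.5,0,0,1],[0,0,0,0.5,0,0,1]]';python3 -m jog '[[0,0,0,0,0,0,1]]'
python3 - <<'E'
from h import *
for n in ("top","scene"):
    KP,im=snap(n,n+"1"); marks(n,KP,dict(seat=40))
E
```

```text
time: 7.7
ee_pos: [598.3, 100.0, 137.1]
tcp_rot: [[-0.004, 1.0, -0.021], [1.0, 0.004, -0.002], [-0.002, -0.021, -1.0]]
contact_force: [-0.6, -0.8, -1.0]
grip_width: 0.661
time: 7.8
ee_pos: [597.9, 99.4, 134.5]
tcp_rot: [[-0.003, 1.0, -0.025], [1.0, 0.003, -0.003], [-0.003, -0.025, -1.0]]
contact_force: [-0.0, 0.3, -0.9]
grip_width: 0.663
top seat [([280.0, 194.0], 0.65, [604.5, 102.8])]
scene seat [([355.0, 288.0], 0.78, [611.4, 90.1]), ([173.0, 233.0], 0.64, [476.5, -320.0])]
```

```bash
python3 -m jog '[[0.2,-1.4,0,1.1,0.1,-2,1],[0,0,0,0,0,-1,1]]';python3 -m jog '[[0,0,0,0,0,0,1]]'
```

```text
time: 8.2
ee_pos: [607.4, 102.3, 108.5]
tcp_rot: [[-0.006, 1.0, 0.005], [1.0, 0.006, 0.005], [0.005, 0.005, -1.0]]
contact_force: [-0.8, 0.6, -0.8]
grip_width: 0.662
time: 8.3
ee_pos: [605.5, 102.5, 107.6]
tcp_rot: [[-0.006, 1.0, 0.002], [1.0, 0.006, 0.005], [0.005, 0.002, -1.0]]
contact_force: [-0.4, 0.1, -1.0]
grip_width: 0.658
```

```bash
python3 - <<'E'
from h import *
o=ctrl.get_obs();print(o["ee_pos"],o["tcp_rot"][:,2])
KP,im=snap("wrist","w2");im2=snap("scene")[1]
cv2.imwrite("pics/c2.png",np.hstack([im,cv2.resize(im2[230:350,220:420],(533,480)) [:,:]])[:, :1173]) 
x=cv2.imread("pics/c2.png");cv2.imwrite("pics/c2.png",cv2.resize(x,(800,int(480*800/x.shape[1]))))
E
```

```text
[605.46319229 102.49769557 107.55726189] [ 0.00166862  0.00488943 -0.99998665]
```

View pics/c2.png

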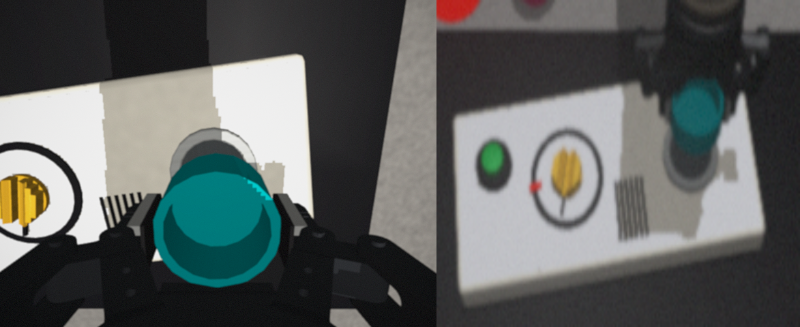

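The wrist view shows the collar arc behind the cup at about (314,188) to the top, (249,240) left, (377,240) right. I'll compare it with the projected collar.

```bash
python3 - <<'E'
from h import *
KP,im=cam("wrist"),cv2.imread("pics/w2.png")
a=np.linspace(0,2*np.pi,181)
for s in ((608.5,100.5),(606,102)):
  for r in(24.5,32.5):
    p=np.array([proj(KP,[s[0]+r*np.cos(t),s[1]+r*np.sin(t),48]) for t in a]);i=p[:,1].argmin();print(s,r,"top",p[i].round(),"cols",p[:,0].min().round(),p[:,0].max().round())
h=cv2.cvtColor(im,cv2.COLOR_BGR2HSV)
for c in (290,314,340): print(c,[(r,int(h[r,c,2])) for r in range(176,226,3)])
for r in (215,225,235): print(r,[(c,int(h[r,c,2])) for c in list(range(238,275,3))+list(range(350,390,3))])
E
```

```text
(608.5, 100.5) 24.5 top [313. 210.] cols 265.0 362.0
(608.5, 100.5) 32.5 top [313. 194.] cols 249.0 378.0
(606, 102) 24.5 top [317. 205.] cols 268.0 365.0
(606, 102) 32.5 top [317. 189.] cols 252.0 381.0
290 [(176, 190), (179, 190), (182, 191), (185, 191), (188, 192), (191, 141), (194, 120), (197, 140), (200, 143), (203, 142), (206, 139), (209, 126), (212, 70), (215, 64), (218, 65), (221, 63), (224, 66)]
314 [(176, 193), (179, 193), (182, 192), (185, 188), (188, 96), (191, 132), (194, 141), (197, 142), (200, 142), (203, 132), (206, 70), (209, 65), (212, 63), (215, 64), (218, 65), (221, 64), (224, 67)]
340 [(176, 240), (179, 239), (182, 240), (185, 240), (188, 239), (191, 241), (194, 136), (197, 178), (200, 228), (203, 230), (206, 229), (209, 227), (212, 164), (215, 62), (218, 61), (221, 65), (224, 60)]
215 [(238, 188), (241, 189), (244, 190), (247, 189), (250, 192), (253, 188), (256, 190), (259, 180), (262, 134), (265, 144), (268, 145), (271, 142), (274, 141), (350, 227), (353, 226), (356, 226), (359, 226), (362, 218), (365, 198), (368, 240), (371, 240), (374, 240), (377, 240), (380, 239), (383, 240), (386, 240), (389, 240)]
225 [(238, 190), (241, 191), (244, 188), (247, 189), (250, 189), (253, 181), (256, 131), (259, 139), (262, 143), (265, 141), (268, 142), (271, 121), (274, 70), (350, 62), (353, 139), (356, 213), (359, 224), (362, 224), (365, 226), (368, 217), (371, 215), (374, 240), (377, 240), (380, 239), (383, 239), (386, 240), (389, 239)]
235 [(238, 187), (241, 188), (244, 191), (247, 189), (250, 175), (253, 132), (256, 137), (259, 135), (262, 137), (265, 125), (268, 72), (271, 61), (274, 65), (350, 81), (353, 77), (356, 74), (359, 129), (362, 220), (365, 222), (368, 221), (371, 222), (374, 196), (377, 241), (380, 240), (383, 240), (386, 239), (389, 240)]
```

```bash
python3 -m jog '[[0,0,0,0.2,-0.2,-1.5,1],[0,0,0,0,0,-1,1]]';python3 -m jog '[[0,0,0,0,0,0,1]]'
```

```text
time: 8.6
ee_pos: [610.6, 100.8, 85.6]
tcp_rot: [[-0.007, 1.0, 0.01], [1.0, 0.006, 0.007], [0.006, 0.01, -1.0]]
contact_force: [0.1, -0.5, -2.1]
grip_width: 0.658
time: 8.7
ee_pos: [609.4, 100.7, 83.8]
tcp_rot: [[-0.006, 1.0, 0.007], [1.0, 0.006, 0.006], [0.006, 0.007, -1.0]]
contact_force: [-0.1, -0.7, -1.0]
grip_width: 0.663
```

```bash
python3 -m jog '[[-0.3,0.4,0,-0.3,0,-0.6,1],[0,0,0,-0.1,0,-0.4,1]]';python3 -m jog '[[0,0,0,0,0,-0.4,1]]';python3 -m jog '[[0,0,0,0,0,-0.4,1]]'
```

```text
time: 8.9
ee_pos: [605.5, 100.5, 73.3]
tcp_rot: [[-0.006, 1.0, -0.0], [1.0, 0.006, 0.0], [0.0, -0.0, -1.0]]
contact_force: [-1.0, 0.1, -1.5]
grip_width: 0.659
time: 9.0
ee_pos: [605.4, 100.5, 68.9]
tcp_rot: [[-0.006, 1.0, -0.0], [1.0, 0.006, 0.0], [0.0, -0.0, -1.0]]
contact_force: [0.4, -0.9, -0.9]
grip_width: 0.664
time: 9.1
ee_pos: [605.5, 100.6, 65.9]
tcp_rot: [[-0.006, 1.0, -0.0], [1.0, 0.006, 0.001], [0.001, -0.0, -1.0]]
contact_force: [-8.1, 0.7, 23.5]
grip_width: 0.661
```

```bash
python3 -m jog '[[0,0,0,0,0,0.2,0],[0,0,0,0,0,0,0],[0,0,0,0,0,0,0],[0,0,0,0,0,0,0],[0,0,0,0,0,1,0]]'; python3 -m jog '[[0,0,0,0,0,4,0],[0,0,0,0,0,4,0],[0,0,0,-3,-3.2,1,0],[0,0,0,-3,-3.2,0,0],[0,0,0,-3,-3.2,0,0]]';python3 -m jog '[[0,0,0,-3,-3.2,0,0],[0,0,0,-3,-3.2,0,0],[0,0,0,-2,-3.2,0,0],[0,0,0,0,0,0,0]]'
python3 - <<'E'
from h import *
KP,im=snap("wrist","w3")
print(fit(KP,im,"pink",(427.5,-93.7),rad=120))
for n in ("top","scene"):
    KP,im=snap(n); print(n,fit(KP,im,"teal",(608,101),z0=40,rad=25))
E
```

```text
time: 9.6
ee_pos: [605.2, 100.6, 77.6]
tcp_rot: [[-0.006, 1.0, -0.001], [1.0, 0.006, 0.0], [0.0, -0.001, -1.0]]
contact_force: [-1.0, 0.5, 1.2]
grip_width: 1.0
time: 10.1
ee_pos: [518.3, 9.4, 174.8]
tcp_rot: [[-0.019, 1.0, 0.009], [1.0, 0.019, 0.003], [0.003, 0.009, -1.0]]
contact_force: [0.1, -0.9, -0.5]
grip_width: 1.004
time: 10.5
ee_pos: [431.8, -96.1, 178.9]
tcp_rot: [[-0.009, 1.0, 0.015], [1.0, 0.009, 0.003], [0.003, 0.015, -1.0]]
contact_force: [0.3, 0.2, 1.4]
grip_width: 1.001
(array([427.6, -93.4]), 1.0)
top (array([607.4, 103.5]), 0.84)
scene (array([605.9,  99.2]), 0.85)
```

```bash
python3 -m jog '[[-0.2,0.9,-0.5,-0.5,0.3,-4,0],[0,0,0,-0.2,0,-4,0],[0,0,0,-0.1,0,-3,0],[0,0,0,0,0,-1,0]]';python3 -m jog '[[0,0,0,0,0,0,0]]'
```

```text
time: 11.05
ee_pos: [435.5, -80.8, 58.4]
tcp_rot: [[-0.022, 1.0, 0.013], [1.0, 0.022, 0.003], [0.003, 0.013, -1.0]]
contact_force: [-0.5, -0.1, 0.9]
grip_width: 0.995
time: 11.15
ee_pos: [435.3, -79.6, 57.3]
tcp_rot: [[-0.025, 1.0, 0.01], [1.0, 0.025, 0.003], [0.003, 0.01, -1.0]]
contact_force: [0.1, -0.4, 0.2]
grip_width: 0.997
```

```bash
python3 -m jog '[[-0.2,0.6,-1.4,-0.7,-1.4,0,0]]';python3 -m jog '[[0,0,0,0,0,0,0]]'
```

```text
time: 11.25
ee_pos: [429.8, -91.6, 57.9]
tcp_rot: [[-0.004, 1.0, 0.001], [1.0, 0.004, 0.0], [0.0, 0.001, -1.0]]
contact_force: [0.3, 0.1, -0.7]
grip_width: 0.998
time: 11.35
ee_pos: [430.3, -94.1, 59.0]
tcp_rot: [[-0.001, 1.0, 0.002], [1.0, 0.001, -0.002], [-0.002, 0.002, -1.0]]
contact_force: [-0.0, 0.3, -0.2]
grip_width: 0.998
```

```bash
python3 -m jog '[[0,0,0,-0.3,0,-3.3,0]]';python3 -m jog '[[0,0,0,0,0,0,0]]'
```

```text
time: 11.45
ee_pos: [433.8, -95.4, 30.2]
tcp_rot: [[-0.001, 1.0, 0.016], [1.0, 0.001, -0.003], [-0.003, 0.016, -1.0]]
contact_force: [0.9, 0.9, -0.4]
grip_width: 1.0
time: 11.55
ee_pos: [431.0, -95.2, 28.7]
tcp_rot: [[0.0, 1.0, 0.01], [1.0, 0.0, -0.002], [-0.002, 0.01, -1.0]]
contact_force: [-0.5, 0.4, -0.9]
grip_width: 1.0
```

Correct, then close and lift.

```bash
python3 -m jog '[[0.1,0.6,0,-0.3,0.2,-0.3,0],[0,0,0,0,0,0,0]]';python3 -m jog '[[0,0,0,0,0,0,1],[0,0,0,0,0,0,1],[0,0,0,0,0,0,1],[0,0,0,0,0,0,1],[0,0,0,0,0,0,1]]';python3 -m jog '[[0,0,0,0,0,0,1]]';python3 -m jog '[[0,0,0,0,0,2,1],[0,0,0,0,0,4,1],[0,0,0,0,0,4,1],[0,0,0,0,0,2,1],[0,0,0,0,0,0,1]]'
```

```text
time: 11.75
ee_pos: [430.5, -93.9, 28.3]
tcp_rot: [[0.001, 1.0, 0.004], [1.0, -0.001, -0.0], [-0.0, 0.004, -1.0]]
contact_force: [0.2, -0.6, -0.0]
grip_width: 1.001
time: 12.25
ee_pos: [433.8, -94.1, 31.9]
tcp_rot: [[0.001, 1.0, 0.012], [1.0, -0.001, -0.0], [-0.0, 0.012, -1.0]]
contact_force: [-1.0, 0.8, -2.0]
grip_width: 0.653
time: 12.35
ee_pos: [433.6, -94.0, 31.8]
tcp_rot: [[0.0, 1.0, 0.011], [1.0, -0.0, -0.0], [-0.0, 0.011, -1.0]]
contact_force: [0.2, 0.7, -1.3]
grip_width: 0.658
time: 12.85
ee_pos: [430.0, -93.6, 153.7]
tcp_rot: [[0.001, 1.0, 0.004], [1.0, -0.001, -0.0], [-0.0, 0.004, -1.0]]
contact_force: [0.6, -0.6, -0.7]
grip_width: 0.652
```

```bash
python3 - <<'E'
from h import *
o=ctrl.get_obs();KP,im=snap("wrist");e=o["ee_pos"]
for dz in (28,31): 
    f=fit(KP,im,"pink",e,z0=e[2]-dz,rad=200);print(dz,f,f[0]-e[:2])
E
python3 -m jog '[[0,0,0,3.5,3.8,0,1],[0,0,0,3.5,3.8,0,1],[0,0,0,3.5,3.8,0,1],[0,0,0,3.5,3.8,0,1],[0,0,0,3.5,3.8,0,1]]';python3 -m jog '[[0,0,0,0,0,0,1]]';python3 -m jog '[[0,0,0,0,0,0,1]]'
```

```text
28 (array([423.1, -93.7]), 0.95) [-6.87852922 -0.05947897]
31 (array([424.6, -93.7]), 1.0) [-5.37852922 -0.05947897]
time: 13.4
ee_pos: [593.1, 87.7, 143.3]
tcp_rot: [[0.021, 1.0, -0.016], [1.0, -0.021, -0.003], [-0.003, -0.015, -1.0]]
contact_force: [0.7, -0.3, -0.6]
grip_width: 0.652
time: 13.5
ee_pos: [594.8, 97.0, 139.0]
tcp_rot: [[0.01, 1.0, -0.018], [1.0, -0.01, 0.001], [0.001, -0.018, -1.0]]
contact_force: [-1.4, 1.0, -1.1]
grip_width: 0.651
time: 13.6
ee_pos: [593.8, 96.9, 135.8]
tcp_rot: [[0.009, 1.0, -0.023], [1.0, -0.009, -0.002], [-0.002, -0.023, -1.0]]
contact_force: [0.2, -1.6, -1.3]
grip_width: 0.654
```

```bash
python3 -m jog '[[0.1,-1.3,0.5,1.8,0.4,0,1]]';python3 -m jog '[[0,0,0,0,0,0,1],[0,0,0,0,0,0,1]]'
```

```text
time: 13.7
ee_pos: [609.5, 100.8, 133.1]
tcp_rot: [[-0.0, 1.0, -0.006], [1.0, 0.0, -0.001], [-0.001, -0.006, -1.0]]
contact_force: [0.3, 1.3, -0.6]
grip_width: 0.651
time: 13.9
ee_pos: [607.5, 99.0, 130.1]
tcp_rot: [[0.002, 1.0, -0.011], [1.0, -0.002, -0.002], [-0.002, -0.011, -1.0]]
contact_force: [-1.1, 0.7, -1.4]
grip_width: 0.652
```

```bash
python3 -m jog '[[0,-0.6,0,0.6,0.2,-0.2,1]]';python3 -m jog '[[0,0,0,0.1,0,-0.3,1]]'
```

```text
time: 14.0
ee_pos: [612.5, 99.4, 127.8]
tcp_rot: [[0.004, 1.0, -0.002], [1.0, -0.004, -0.003], [-0.003, -0.002, -1.0]]
contact_force: [0.5, -0.3, -2.4]
grip_width: 0.659
time: 14.1
ee_pos: [613.4, 99.1, 124.8]
tcp_rot: [[0.005, 1.0, -0.001], [1.0, -0.005, -0.002], [-0.002, -0.001, -1.0]]
contact_force: [0.3, 0.0, -0.3]
grip_width: 0.651
```

```bash
python3 - <<'E'
from h import *
e=ctrl.get_obs()["ee_pos"]
for n in ("top","scene"):
    KP,im=snap(n); print(n,"teal",fit(KP,im,"teal",(607,101),prof=CUP,z0=40,rad=25),"pink",fit(KP,im,"pink",(607,101),z0=e[2]-31,rad=25))
    cv2.imwrite(f"pics/n2{n}.png",im)
E
```

```text
top teal None pink None
scene teal (array([625.8,  97. ]), 0.31) pink (array([614.5,  98.4]), 0.72)
```

```bash
python3 -m jog '[[0,0,0,-0.2,0.2,-0.4,1]]';python3 -m jog '[[0,0,0,-0.1,0,-0.5,1]]';python3 -m jog '[[0,0,0,0,0,-0.4,1]]'
```

```text
time: 14.3
ee_pos: [611.4, 100.1, 120.9]
tcp_rot: [[0.006, 1.0, -0.001], [1.0, -0.006, -0.003], [-0.003, -0.001, -1.0]]
contact_force: [-0.5, -0.8, -1.1]
grip_width: 0.651
time: 14.4
ee_pos: [610.2, 100.6, 115.8]
tcp_rot: [[0.006, 1.0, -0.001], [1.0, -0.006, -0.002], [-0.003, -0.001, -1.0]]
contact_force: [0.5, 0.1, -1.7]
grip_width: 0.657
time: 14.5
ee_pos: [609.8, 100.6, 111.4]
tcp_rot: [[0.006, 1.0, -0.002], [1.0, -0.006, -0.002], [-0.002, -0.002, -1.0]]
contact_force: [-0.1, -0.5, -0.4]
grip_width: 0.652
```

```bash
python3 -m jog '[[0,0,0,0.2,0,-0.4,1]]';python3 -m jog '[[0,0,0,0,0,-0.4,1]]';python3 -m jog '[[0,0,0,0,0,-0.2,1]]'
```

```text
time: 14.6
ee_pos: [611.5, 100.8, 107.0]
tcp_rot: [[0.006, 1.0, -0.002], [1.0, -0.006, -0.002], [-0.002, -0.002, -1.0]]
contact_force: [0.5, 0.8, -1.4]
grip_width: 0.651
time: 14.7
ee_pos: [611.9, 100.7, 103.0]
tcp_rot: [[0.005, 1.0, -0.001], [1.0, -0.005, -0.003], [-0.003, -0.001, -1.0]]
contact_force: [-5.3, -0.3, 26.4]
grip_width: 0.652
time: 14.8
ee_pos: [613.0, 100.7, 103.2]
tcp_rot: [[0.005, 1.0, 0.001], [1.0, -0.005, -0.002], [-0.002, 0.001, -1.0]]
contact_force: [-4.3, -0.4, 16.4]
grip_width: 0.654
```

```bash
python3 -m jog '[[0,0,0,0,0,0.2,0],[0,0,0,0,0,0,0],[0,0,0,0,0,0,0],[0,0,0,0,0,0,0],[0,0,0,0,0,1,0]]'; python3 -m jog '[[0,0,0,0,0,4,0],[0,0,0,0,0,4,0],[0,0,0,-3.6,2.6,0,0],[0,0,0,-3.6,2.6,0,0],[0,0,0,-3.6,2.6,0,0]]';python3 -m jog '[[0,0,0,-3.6,2.6,0,0],[0,0,0,-3.6,2.6,0,0],[0,0,0,-3.6,2.6,0,0],[0,0,0,0,0,0,0],[0,0,0,0,0,0,0]]'
python3 - <<'E'
from h import *
KP,im=snap("wrist")
print(fit(KP,im,"yellow",(391.5,260),rad=110))
for n in ("top","scene"):
    KP,im=snap(n); print(n,fit(KP,im,"pink",(608,101),z0=72,rad=25))
E
python3 -m jog '[[0,0,0,0,0,0,0]]'
```

```text
time: 15.3
ee_pos: [612.4, 100.6, 114.2]
tcp_rot: [[0.005, 1.0, -0.001], [1.0, -0.005, -0.002], [-0.002, -0.001, -1.0]]
contact_force: [-0.5, -0.2, -0.6]
grip_width: 0.999
time: 15.8
ee_pos: [508.3, 172.5, 201.2]
tcp_rot: [[0.02, 1.0, 0.01], [1.0, -0.02, -0.007], [-0.006, 0.01, -1.0]]
contact_force: [0.1, -0.0, 0.3]
grip_width: 1.001
time: 16.3
ee_pos: [390.6, 258.8, 205.2]
tcp_rot: [[0.008, 1.0, 0.011], [1.0, -0.008, 0.001], [0.001, 0.011, -1.0]]
contact_force: [-0.1, -1.0, 0.4]
grip_width: 1.003
(array([391.2, 259.4]), 0.95)
top (array([609.3, 103.6]), 0.8)
scene (array([608.7,  99.1]), 0.89)
time: 16.55
ee_pos: [393.0, 256.7, 204.8]
tcp_rot: [[0.015, 1.0, 0.011], [1.0, -0.015, -0.0], [0.0, 0.011, -1.0]]
contact_force: [0.7, -0.7, -0.7]
grip_width: 1.001
```

```bash
python3 -m jog '[[0,0.6,-0.9,-0.2,0.3,-4,0],[0,0,0,-0.2,0,-4,0],[0,0,0,-0.2,0,-4,0],[0,0,0,-0.1,0,-2,0],[0,0,0,0,0,0,0]]';python3 -m jog '[[0,0,0,0,0,0,0]]'
```

```text
time: 17.05
ee_pos: [393.5, 255.4, 62.5]
tcp_rot: [[0.045, 0.999, 0.009], [0.999, -0.045, 0.002], [0.002, 0.009, -1.0]]
contact_force: [0.1, -1.0, 0.5]
grip_width: 0.998
time: 17.15
ee_pos: [394.5, 254.5, 62.6]
tcp_rot: [[0.047, 0.999, 0.009], [0.999, -0.047, 0.001], [0.001, 0.009, -1.0]]
contact_force: [-0.2, 0.1, 0.1]
grip_width: 0.997
```

```bash
python3 -m jog '[[0,0.5,2.6,-0.3,0.5,-1.8,0]]';python3 -m jog '[[0,0,0,-0.2,0.1,-1.3,0]]';python3 -m jog '[[0,0,0,0,0,0,0]]'
```

```text
time: 17.25
ee_pos: [395.1, 260.1, 47.3]
tcp_rot: [[0.003, 1.0, 0.006], [1.0, -0.003, 0.005], [0.005, 0.006, -1.0]]
contact_force: [0.5, 0.1, -0.6]
grip_width: 1.002
time: 17.35
ee_pos: [394.7, 262.0, 35.3]
tcp_rot: [[0.003, 1.0, 0.009], [1.0, -0.003, 0.007], [0.007, 0.009, -1.0]]
contact_force: [0.4, 0.3, 0.1]
grip_width: 1.001
time: 17.45
ee_pos: [395.1, 261.9, 35.5]
tcp_rot: [[0.004, 1.0, 0.009], [1.0, -0.004, 0.006], [0.007, 0.009, -1.0]]
contact_force: [-1.0, -0.2, 0.6]
grip_width: 0.998
```

```bash
python3 -m jog '[[-0.3,0.5,0,-0.6,-0.2,-0.8,0]]';python3 -m jog '[[0,0,0,-0.1,0,-0.1,0]]';python3 -m jog '[[0,0,0,-0.1,0,-0.1,1],[0,0,0,-0.1,0,-0.1,1],[0,0,0,0,0,0,1],[0,0,0,0,0,0,1],[0,0,0,0,0,0,1]]'
```

```text
time: 17.55
ee_pos: [392.0, 261.0, 29.7]
tcp_rot: [[0.005, 1.0, 0.005], [1.0, -0.005, 0.005], [0.005, 0.005, -1.0]]
contact_force: [1.1, 0.4, 0.6]
grip_width: 1.007
time: 17.65
ee_pos: [390.5, 260.7, 28.8]
tcp_rot: [[0.005, 1.0, 0.004], [1.0, -0.005, 0.004], [0.004, 0.004, -1.0]]
contact_force: [-0.8, -0.5, -0.1]
grip_width: 0.998
time: 18.15
ee_pos: [390.0, 261.5, 29.0]
tcp_rot: [[0.005, 1.0, 0.008], [1.0, -0.005, 0.007], [0.007, 0.008, -1.0]]
contact_force: [0.2, 0.4, -0.4]
grip_width: 0.661
```

```bash
python3 -m jog '[[0,0,0,0,0,0,1],[0,0,0,0,0,2,1],[0,0,0,0,0,4,1],[0,0,0,0,0,4,1],[0,0,0,0,0,4,1]]';python3 -m jog '[[0,0,0,0,0,4,1],[0,0,0,0,0,2,1]]'
python3 - <<'E'
from h import *
o=ctrl.get_obs();KP,im=snap("wrist");e=o["ee_pos"];print(e)
for dz in (29,): 
    f=fit(KP,im,"yellow",e,z0=e[2]-dz,rad=200);print(dz,f,f[0]-e[:2])
E
python3 -m jog '[[0,0,0,3.6,-2.6,0,1],[0,0,0,3.6,-2.6,0,1],[0,0,0,3.6,-2.6,0,1],[0,0,0,3.6,-2.6,0,1],[0,0,0,3.6,-2.6,0,1]]';python3 -m jog '[[0,0,0,1.8,-1.4,0,1],[0,0,0,0,0,0,1]]'
```

```text
time: 18.65
ee_pos: [383.2, 257.0, 166.1]
tcp_rot: [[0.005, 1.0, -0.007], [1.0, -0.006, -0.006], [-0.006, -0.007, -1.0]]
contact_force: [0.4, 0.0, -0.6]
grip_width: 0.662
time: 18.85
ee_pos: [384.0, 257.4, 230.9]
tcp_rot: [[0.006, 1.0, -0.003], [1.0, -0.006, -0.003], [-0.003, -0.003, -1.0]]
contact_force: [1.0, -0.1, -0.8]
grip_width: 0.661
[384.01098554 257.35249573 230.92332958]
29 (array([386.1, 257.2]), 1.0) [ 2.08901446 -0.15249573]
time: 19.4
ee_pos: [563.8, 133.8, 232.0]
tcp_rot: [[-0.017, 1.0, -0.004], [1.0, 0.017, 0.009], [0.009, -0.004, -1.0]]
contact_force: [1.0, 0.4, -1.2]
grip_width: 0.664
time: 19.6
ee_pos: [585.8, 110.9, 228.9]
tcp_rot: [[-0.006, 1.0, -0.004], [1.0, 0.006, 0.001], [0.001, -0.004, -1.0]]
contact_force: [-1.2, -0.0, -0.6]
grip_width: 0.659
```

```bash
python3 -m jog '[[0,0,0,1.8,-0.8,-3,1]]';python3 -m jog '[[0,0,0,0,-0.1,-2.6,1]]';python3 -m jog '[[0,0,0,0,0,0,1]]'
```

```text
time: 19.7
ee_pos: [605.6, 105.1, 202.0]
tcp_rot: [[-0.008, 1.0, 0.002], [1.0, 0.008, 0.006], [0.006, 0.002, -1.0]]
contact_force: [1.7, 0.4, -0.6]
grip_width: 0.67
time: 19.8
ee_pos: [606.2, 102.4, 174.0]
tcp_rot: [[-0.006, 1.0, 0.002], [1.0, 0.006, 0.004], [0.004, 0.002, -1.0]]
contact_force: [-0.3, 0.9, -0.6]
grip_width: 0.663
time: 19.9
ee_pos: [602.5, 103.4, 169.4]
tcp_rot: [[-0.007, 1.0, -0.008], [1.0, 0.007, 0.003], [0.003, -0.008, -1.0]]
contact_force: [-0.8, 0.7, -0.7]
grip_width: 0.66
```

```bash
python3 -m jog '[[-0.2,-0.5,0,0.5,-0.2,-0.5,1]]';python3 -m jog '[[0,0,0,0,0,-0.3,1]]';python3 -m jog '[[0,0,0,0,0,-0.2,1]]'
```

```text
time: 20.0
ee_pos: [607.3, 102.6, 164.8]
tcp_rot: [[-0.008, 1.0, 0.001], [1.0, 0.008, 0.001], [0.001, 0.001, -1.0]]
contact_force: [-0.2, 0.6, -0.1]
grip_width: 0.659
time: 20.1
ee_pos: [607.0, 103.4, 161.7]
tcp_rot: [[-0.009, 1.0, 0.001], [1.0, 0.009, 0.001], [0.001, 0.001, -1.0]]
contact_force: [-0.8, -0.1, -0.7]
grip_width: 0.661
time: 20.2
ee_pos: [607.1, 104.4, 160.5]
tcp_rot: [[-0.01, 1.0, 0.002], [1.0, 0.01, 0.002], [0.002, 0.002, -1.0]]
contact_force: [0.3, -0.1, -2.0]
grip_width: 0.662
```

Final TCP height when seated: 104+29=133.

```bash
python3 -m jog '[[0,0,0,0,-0.4,-0.6,1]]';python3 -m jog '[[0,0,0,0,-0.1,-0.6,1]]';python3 -m jog '[[0,0,0,0,0,-0.5,1]]';python3 -m jog '[[0,0,0,0,0,-0.4,1]]'
```

```text
time: 20.3
ee_pos: [607.9, 101.9, 155.7]
tcp_rot: [[-0.013, 1.0, 0.005], [1.0, 0.013, 0.003], [0.003, 0.005, -1.0]]
contact_force: [-0.1, 0.5, 0.4]
grip_width: 0.66
time: 20.4
ee_pos: [608.2, 100.3, 150.2]
tcp_rot: [[-0.012, 1.0, 0.007], [1.0, 0.012, 0.003], [0.003, 0.007, -1.0]]
contact_force: [0.6, -0.7, -1.0]
grip_width: 0.664
time: 20.5
ee_pos: [608.3, 100.2, 145.2]
tcp_rot: [[-0.012, 1.0, 0.007], [1.0, 0.012, 0.004], [0.003, 0.007, -1.0]]
contact_force: [-0.6, 0.3, -0.7]
grip_width: 0.666
time: 20.6
ee_pos: [608.2, 100.1, 140.8]
tcp_rot: [[-0.012, 1.0, 0.007], [1.0, 0.012, 0.004], [0.003, 0.007, -1.0]]
contact_force: [-0.6, 1.0, -0.8]
grip_width: 0.664
```

```bash
python3 -m jog '[[0,0,0,-0.1,0.1,-0.4,1]]';python3 -m jog '[[0,0,0,0,0,-0.4,1]]';python3 -m jog '[[0,0,0,0,0,-0.2,1]]'
```

```text
time: 20.7
ee_pos: [607.3, 100.8, 136.5]
tcp_rot: [[-0.011, 1.0, 0.007], [1.0, 0.011, 0.003], [0.003, 0.007, -1.0]]
contact_force: [0.6, -0.5, -0.8]
grip_width: 0.658
time: 20.8
ee_pos: [607.4, 101.2, 132.6]
tcp_rot: [[-0.012, 1.0, 0.008], [1.0, 0.012, 0.004], [0.004, 0.008, -1.0]]
contact_force: [-2.7, 0.7, 18.9]
grip_width: 0.661
time: 20.9
ee_pos: [608.6, 101.4, 132.7]
tcp_rot: [[-0.012, 1.0, 0.011], [1.0, 0.012, 0.005], [0.005, 0.011, -1.0]]
contact_force: [-3.4, -0.4, 14.0]
grip_width: 0.665
```

```bash
python3 -m jog '[[0,0,0,0,0,0.2,0],[0,0,0,0,0,0,0],[0,0,0,0,0,0,0],[0,0,0,0,0,0,0],[0,0,0,0,0,1,0]]'; python3 -m jog '[[0,0,0,0,0,4,0],[0,0,0,0,0,3,0],[0,0,0,-1.8,4.4,0,0],[0,0,0,-1.8,4.4,0,0],[0,0,0,-1.8,4.4,0,0]]';python3 -m jog '[[0,0,0,-1.8,4.4,0,0],[0,0,0,-1.8,4.4,0,0],[0,0,0,-1.8,4.4,0,0],[0,0,0,0,0,0,0],[0,0,0,0,0,0,0]]'
python3 - <<'E'
from h import *
KP,im=snap("wrist","w4")
print(fit(KP,im,"green",(499,374.5),rad=110))
for n in ("top","scene"):
    KP,im=snap(n); print(n,fit(KP,im,"yellow",(608,101),z0=104,rad=25))
E
python3 -m jog '[[0,0,0,0,0,0,0]]'
```

```text
time: 21.4
ee_pos: [607.9, 101.6, 143.8]
tcp_rot: [[-0.012, 1.0, 0.009], [1.0, 0.012, 0.005], [0.004, 0.009, -1.0]]
contact_force: [-0.7, -1.0, -0.9]
grip_width: 0.999
time: 21.9
ee_pos: [557.4, 223.3, 221.6]
tcp_rot: [[0.011, 1.0, 0.018], [1.0, -0.011, -0.002], [-0.002, 0.018, -1.0]]
contact_force: [0.8, -0.4, 0.4]
grip_width: 1.0
time: 22.4
ee_pos: [495.6, 371.2, 225.2]
tcp_rot: [[-0.004, 1.0, 0.019], [1.0, 0.004, 0.007], [0.007, 0.019, -1.0]]
contact_force: [1.8, -0.8, -0.8]
grip_width: 1.0
(array([497.9, 373.4]), 0.96)
top (array([613.6, 104.1]), 0.83)
scene (array([604.9, 100.7]), 0.83)
time: 22.65
ee_pos: [497.2, 368.0, 225.2]
tcp_rot: [[0.002, 1.0, 0.019], [1.0, -0.002, 0.006], [0.006, 0.019, -1.0]]
contact_force: [-0.3, -0.4, -0.0]
grip_width: 0.997
```

```bash
python3 -m jog '[[-0.3,1.1,0,-0.1,0.6,-4,0],[0,0,0,-0.2,0,-4,0],[0,0,0,-0.2,0,-4,0],[0,0,0,-0.2,0,-3,0],[0,0,0,0,0,0,0]]';python3 -m jog '[[0,0,0,0,0,0,0]]'
```

```text
time: 23.15
ee_pos: [497.2, 365.3, 74.8]
tcp_rot: [[0.017, 1.0, 0.008], [1.0, -0.017, 0.003], [0.003, 0.008, -1.0]]
contact_force: [0.5, -0.1, -0.5]
grip_width: 1.001
time: 23.25
ee_pos: [498.5, 364.1, 75.5]
tcp_rot: [[0.02, 1.0, 0.009], [1.0, -0.02, 0.002], [0.002, 0.009, -1.0]]
contact_force: [0.5, 0.2, 0.7]
grip_width: 1.003
```

```bash
python3 -m jog '[[-0.1,0.5,1.1,-0.1,1.0,-2.2,0]]';python3 -m jog '[[0,0,0,-0.2,0,-2,0]]';python3 -m jog '[[0,0,0,0,0,-0.3,0]]'
```

```text
time: 23.35
ee_pos: [502.1, 373.3, 58.2]
tcp_rot: [[0.004, 1.0, 0.008], [1.0, -0.004, 0.004], [0.004, 0.008, -1.0]]
contact_force: [0.5, 0.2, 0.8]
grip_width: 0.999
time: 23.45
ee_pos: [502.1, 375.5, 40.3]
tcp_rot: [[0.003, 1.0, 0.012], [1.0, -0.003, 0.008], [0.008, 0.012, -1.0]]
contact_force: [-0.3, 0.3, -0.9]
grip_width: 0.998
time: 23.55
ee_pos: [502.4, 374.7, 37.5]
tcp_rot: [[0.004, 1.0, 0.012], [1.0, -0.004, 0.007], [0.008, 0.012, -1.0]]
contact_force: [-0.1, -0.0, -0.2]
grip_width: 1.002
```

```bash
python3 -m jog '[[-0.4,0.7,0,-0.6,-0.1,-0.9,0]]';python3 -m jog '[[0,0,0,-0.1,0,-0.1,0]]';python3 -m jog '[[0,0,0,-0.1,0,-0.1,1],[0,0,0,-0.1,0,-0.1,1],[0,0,0,0,0,0,1],[0,0,0,0,0,0,1],[0,0,0,0,0,0,1]]'
```

```text
time: 23.65
ee_pos: [499.5, 374.4, 31.6]
tcp_rot: [[0.006, 1.0, 0.005], [1.0, -0.006, 0.004], [0.004, 0.005, -1.0]]
contact_force: [0.1, 0.4, 0.6]
grip_width: 0.999
time: 23.75
ee_pos: [498.0, 374.4, 30.7]
tcp_rot: [[0.006, 1.0, 0.004], [1.0, -0.006, 0.004], [0.004, 0.004, -1.0]]
contact_force: [-0.9, 0.0, 0.1]
grip_width: 0.999
time: 24.25
ee_pos: [498.2, 375.4, 32.6]
tcp_rot: [[0.006, 1.0, 0.009], [1.0, -0.006, 0.007], [0.007, 0.009, -1.0]]
contact_force: [0.1, 0.1, 0.2]
grip_width: 0.655
```

```bash
python3 -m jog '[[0,0,0,0,0,0,1],[0,0,0,0,0,2,1],[0,0,0,0,0,4,1],[0,0,0,0,0,4,1],[0,0,0,0,0,4,1]]';python3 -m jog '[[0,0,0,0,0,4,1],[0,0,0,0,0,4,1],[0,0,0,0,0,1,1]]'
python3 - <<'E'
from h import *
o=ctrl.get_obs();KP,im=snap("wrist");e=o["ee_pos"];print(e)
f=fit(KP,im,"green",e,z0=e[2]-32,rad=200);print(f,f[0]-e[:2])
E
python3 -m jog '[[0,0,0,1.8,-4.4,0,1],[0,0,0,1.8,-4.4,0,1],[0,0,0,1.8,-4.4,0,1],[0,0,0,1.8,-4.4,0,1],[0,0,0,1.8,-4.4,0,1]]';python3 -m jog '[[0,0,0,1.8,-3.5,0,1],[0,0,0,0,0,0,1]]'
```

```text
time: 24.75
ee_pos: [490.5, 370.8, 166.4]
tcp_rot: [[0.006, 1.0, -0.009], [1.0, -0.006, -0.007], [-0.007, -0.009, -1.0]]
contact_force: [0.9, -0.1, -1.8]
grip_width: 0.655
time: 25.05
ee_pos: [491.6, 371.2, 264.1]
tcp_rot: [[0.006, 1.0, -0.003], [1.0, -0.006, -0.002], [-0.003, -0.003, -1.0]]
contact_force: [0.6, 0.5, -0.3]
grip_width: 0.655
[491.6260685  371.15108547 264.14352957]
(array([491.8, 371. ]), 0.98) [ 0.1739315  -0.15108547]
time: 25.6
ee_pos: [573.4, 157.2, 252.8]
tcp_rot: [[-0.019, 1.0, -0.021], [1.0, 0.019, -0.0], [0.0, -0.021, -1.0]]
contact_force: [1.3, 1.1, -0.6]
grip_width: 0.657
time: 25.8
ee_pos: [591.8, 108.5, 248.1]
tcp_rot: [[-0.003, 1.0, -0.027], [1.0, 0.002, -0.01], [-0.01, -0.027, -1.0]]
contact_force: [0.4, -0.7, -2.0]
grip_width: 0.657
```

```bash
python3 -m jog '[[0.6,-1.5,0,1.7,-0.6,-2,1]]';python3 -m jog '[[0,0,0,0,0,-1.5,1]]';python3 -m jog '[[0,0,0,0,0,-0.2,1]]'
```

```text
time: 25.9
ee_pos: [609.4, 103.5, 228.1]
tcp_rot: [[-0.003, 1.0, 0.001], [1.0, 0.003, 0.004], [0.004, 0.001, -1.0]]
contact_force: [0.7, 1.9, -0.5]
grip_width: 0.653
time: 26.0
ee_pos: [609.2, 99.7, 209.9]
tcp_rot: [[0.002, 1.0, -0.002], [1.0, -0.002, 0.0], [0.0, -0.002, -1.0]]
contact_force: [-0.6, -1.0, -1.7]
grip_width: 0.652
time: 26.1
ee_pos: [606.8, 100.0, 203.6]
tcp_rot: [[0.003, 1.0, -0.009], [1.0, -0.003, -0.0], [-0.0, -0.009, -1.0]]
contact_force: [0.6, 0.5, -2.1]
grip_width: 0.655
```

```bash
python3 -m jog '[[0,-0.5,0,0.3,0.1,-0.6,1]]';python3 -m jog '[[0,0,0,0,0,-0.4,1]]';python3 -m jog '[[0,0,0,0,0,-0.3,1]]';python3 -m jog '[[0,0,0,0,0,-0.3,1]]'
```

```text
time: 26.2
ee_pos: [609.4, 100.8, 196.4]
tcp_rot: [[0.003, 1.0, -0.002], [1.0, -0.003, -0.001], [-0.001, -0.002, -1.0]]
contact_force: [0.5, 0.2, -0.8]
grip_width: 0.657
time: 26.3
ee_pos: [608.6, 102.0, 191.0]
tcp_rot: [[0.002, 1.0, -0.004], [1.0, -0.002, -0.001], [-0.001, -0.004, -1.0]]
contact_force: [-0.2, -0.2, -0.9]
grip_width: 0.656
time: 26.4
ee_pos: [608.4, 102.7, 187.6]
tcp_rot: [[0.001, 1.0, -0.004], [1.0, -0.001, -0.0], [-0.0, -0.004, -1.0]]
contact_force: [-0.7, -0.0, -1.2]
grip_width: 0.657
time: 26.5
ee_pos: [608.4, 103.5, 184.5]
tcp_rot: [[-0.0, 1.0, -0.004], [1.0, 0.0, -0.0], [-0.0, -0.004, -1.0]]
contact_force: [-0.8, -0.1, -1.9]
grip_width: 0.657
```

```bash
python3 -m jog '[[0,-0.2,0,0.1,-0.3,-0.5,1]]';python3 -m jog '[[0,0,0,0,0,-0.4,1]]';python3 -m jog '[[0,0,0,0,0,-0.4,1]]';python3 -m jog '[[0,0,0,0,0,-0.3,1]]'
```

```text
time: 26.6
ee_pos: [609.8, 101.6, 179.8]
tcp_rot: [[-0.002, 1.0, 0.001], [1.0, 0.002, 0.001], [0.001, 0.001, -1.0]]
contact_force: [0.1, 0.9, -0.8]
grip_width: 0.655
time: 26.7
ee_pos: [609.9, 100.9, 175.8]
tcp_rot: [[-0.001, 1.0, 0.002], [1.0, 0.001, 0.0], [0.0, 0.002, -1.0]]
contact_force: [0.2, -0.5, -0.9]
grip_width: 0.651
time: 26.8
ee_pos: [610.1, 101.0, 171.8]
tcp_rot: [[-0.001, 1.0, 0.002], [1.0, 0.001, 0.001], [0.001, 0.002, -1.0]]
contact_force: [-0.5, -0.2, -1.7]
grip_width: 0.655
time: 26.9
ee_pos: [610.1, 100.9, 168.4]
tcp_rot: [[-0.001, 1.0, 0.002], [1.0, 0.001, 0.001], [0.001, 0.002, -1.0]]
contact_force: [-0.3, -0.6, -0.5]
grip_width: 0.656
```

```bash
python3 -m jog '[[0,0,0,0,0,-0.3,1]]';python3 -m jog '[[0,0,0,0,0,-0.1,1]]'
```

```text
time: 27.0
ee_pos: [611.6, 101.3, 167.6]
tcp_rot: [[-0.001, 1.0, 0.007], [1.0, 0.001, 0.002], [0.002, 0.007, -1.0]]
contact_force: [-1.2, -0.1, 15.5]
grip_width: 0.658
time: 27.1
ee_pos: [612.3, 101.3, 168.1]
tcp_rot: [[-0.002, 1.0, 0.009], [1.0, 0.001, 0.003], [0.003, 0.009, -1.0]]
contact_force: [-1.3, -0.9, 0.6]
grip_width: 0.656
```

```bash
python3 -m jog '[[0,0,0,0,0,0.2,0],[0,0,0,0,0,0,0],[0,0,0,0,0,0,0],[0,0,0,0,0,0,0],[0,0,0,0,0,1,0]]'; python3 -m jog '[[0,0,0,0,0,4,0],[0,0,0,0,0,3,0],[0,0,0,-1.4,-4.3,0,0],[0,0,0,-1.4,-4.3,0,0],[0,0,0,-1.4,-4.3,0,0]]';python3 -m jog '[[0,0,0,-1.6,-4.3,0,0],[0,0,0,-1.6,-4.3,0,0],[0,0,0,-1.6,-4.3,0,0],[0,0,0,-1.6,-4.3,0,0],[0,0,0,-1.6,-4.3,0,0]]'
python3 -m jog '[[0,0,0,-1.6,-4.3,0,0],[0,0,0,0,0,0,0],[0,0,0,0,0,0,0]]'
python3 - <<'E'
from h import *
print(ctrl.get_obs()["ee_pos"])
KP,im=snap("wrist","w5")
marks("wrist",KP,dict(stand_mouth=60,tool_tip=14))
KP,im=snap("scene","s5")
x=cv2.imread("pics/w5.png")
cv2.imwrite("pics/c5.png",cv2.resize(np.hstack([x,cv2.resize(im[200:360,210:420],(630,480))]),(800,302)))
E
```

```text
time: 27.6
ee_pos: [611.6, 101.2, 179.2]
tcp_rot: [[-0.001, 1.0, 0.007], [1.0, 0.001, 0.002], [0.002, 0.007, -1.0]]
contact_force: [-0.9, -1.2, -0.1]
grip_width: 1.0
time: 28.1
ee_pos: [571.1, -20.0, 254.7]
tcp_rot: [[-0.021, 1.0, 0.012], [1.0, 0.021, 0.007], [0.006, 0.012, -1.0]]
contact_force: [0.5, -0.9, 0.9]
grip_width: 1.004
time: 28.6
ee_pos: [488.4, -243.1, 259.9]
tcp_rot: [[-0.023, 1.0, 0.021], [1.0, 0.023, 0.006], [0.006, 0.021, -1.0]]
contact_force: [-0.2, -0.3, 0.0]
grip_width: 0.998
time: 28.9
ee_pos: [465.8, -298.2, 263.1]
tcp_rot: [[-0.005, 1.0, 0.022], [1.0, 0.005, -0.001], [-0.001, 0.022, -1.0]]
contact_force: [1.0, 1.7, 0.0]
grip_width: 1.004
[ 465.7771333  -298.16140878  263.14498868]
wrist stand_mouth []
wrist tool_tip [([580.0, 352.0], 0.74, [639.7, -24.1]), ([584.0, 359.0], 0.38, [648.6, -18.4])]
```

View pics/c5.png

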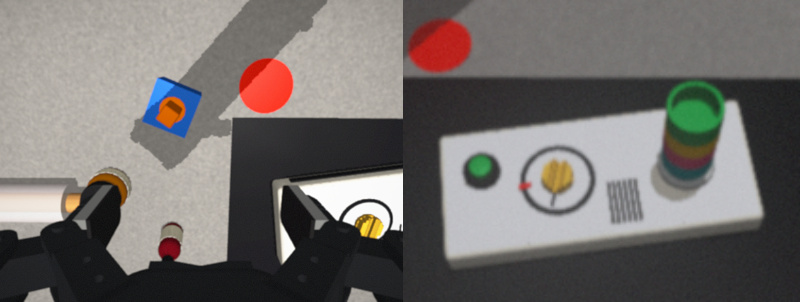

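```bash
python3 - <<'E'
from h import *
im=cv2.imread("pics/w5.png");KP=cam("wrist")
print("patch",fit(KP,im,"red",(424,-202),prof=[(0,40)],rad=110))
c=cv2.resize(im[110:230,210:340],None,fx=5,fy=5,interpolation=2);cv2.imwrite("pics/c6.png",c)
E
```

```text
patch (array([ 422.6, -199.7]), 1.02)
```

View pics/c6.png

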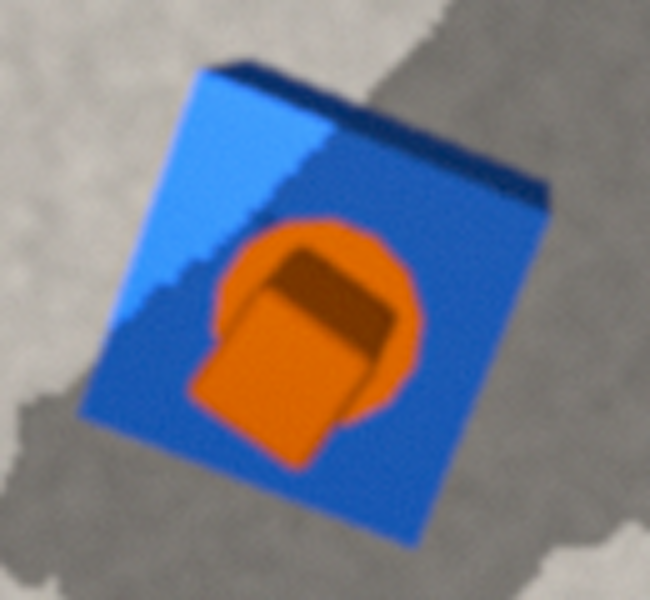

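The crop shows the stand's top corners at (200,68),(550,210),(415,548),(80,415) and the handle's top face corners at (268,288),(375,362),(300,470),(190,395), crop px ×5 from (210,110). The tool is turned slightly relative to the stand.

```bash
python3 - <<'E'
from h import *
KP=cam("wrist")
def P(l,z): return np.array([onz(KP,(210+u/5-.4,110+v/5-.4),z)[:2] for u,v in l])
s=P([(200,68),(550,210),(415,548),(80,415)],60);h=P([(268,288),(375,362),(300,470),(190,395)],114)
for n,q in(("stand",s),("handle",h)):
    d=np.roll(q,-1,0)-q;print(n,q.mean(0).round(1),np.linalg.norm(d,axis=1).round(1),np.degrees(np.arctan2(d[:,1],d[:,0])).round(1))
print("flange",P([(320,322)],64))
o=ctrl.get_obs();print(o["ee_pos"])
E
```

```text
stand [ 448.3 -333.7] [59.3 60.3 59.2 59.7] [  68.8  -21.4 -111.8  158.7]
handle [ 449.2 -331.9] [17.6 18.7 18.3 18.6] [  55.3  -34.8 -124.9  143.1]
flange [[ 448.82133897 -331.87253188]]
[ 466.94362897 -295.91262686  262.66174005]
```

```bash
python3 -m jog '[[0,1.0,-7,-0.5,-1.0,-1,0],[0,0,-7,-0.5,-1,-1,0],[0,0,-7,-0.5,-1,-1,0],[0,0,-7,-0.3,-0.5,-1,0],[0,0,-6,0,0,-1,0]]';python3 -m jog '[[0,0,0,0,0,0,0],[0,0,0,0,0,0,0]]'
```

```text
time: 29.6
ee_pos: [456.0, -323.0, 212.2]
tcp_rot: [[0.553, 0.833, 0.008], [0.833, -0.553, -0.003], [0.002, 0.008, -1.0]]
contact_force: [-0.1, 0.2, -0.1]
grip_width: 0.997
time: 29.8
ee_pos: [457.4, -319.2, 210.6]
tcp_rot: [[0.547, 0.837, 0.005], [0.837, -0.547, -0.0], [0.002, 0.004, -1.0]]
contact_force: [-0.5, 0.6, -0.9]
grip_width: 0.998
```

```bash
python3 -m jog '[[0,0,-1.8,-0.9,-1.5,-2,0],[0,0,0,0,0,-1,0]]';python3 -m jog '[[0,0,0,0,0,0,0]]';python3 - <<'E'
from h import *
KP,im=snap("wrist","w7");h=cv2.cvtColor(im,cv2.COLOR_BGR2HSV)
m=cv2.inRange(h,(5,150,60),(16,255,255));cs,_=cv2.findContours(m,0,2)
u=proj(KP,(448,-334,90));cs=[c for c in cs if cv2.contourArea(c)>60 and np.linalg.norm(c.reshape(-1,2).mean(0)-u)<60]
for c in cs: print(cv2.boundingRect(c),cv2.contourArea(c))
x,y,w,hh=cv2.boundingRect(np.vstack(cs));v=h[...,2]
print(x,y,w,hh,np.unique(v[m>0]//15*15,return_counts=True))
cv2.imwrite("pics/c7.png",cv2.resize(im[max(0,y-25):y+hh+25,max(0,x-25):x+w+25],None,fx=5,fy=5,interpolation=2)); print(max(0,x-25),max(0,y-25))
E
```

```text
time: 30.0
ee_pos: [451.6, -333.4, 182.3]
tcp_rot: [[0.565, 0.825, 0.01], [0.825, -0.565, -0.002], [0.004, 0.009, -1.0]]
contact_force: [-0.1, -0.0, 0.1]
grip_width: 1.0
time: 30.1
ee_pos: [452.3, -331.5, 181.5]
tcp_rot: [[0.563, 0.827, 0.009], [0.827, -0.563, 0.0], [0.005, 0.008, -1.0]]
contact_force: [-0.5, 1.0, -0.1]
grip_width: 0.999
(285, 196, 51, 68) 2571.5
285 196 51 68 (array([ 60,  75,  90, 105, 120, 135, 150, 165, 180, 195], dtype=uint8), array([  34,   52,  222,  808,  435,  139,   79,  161,  262, 1502]))
260 171
```

View pics/c7.png

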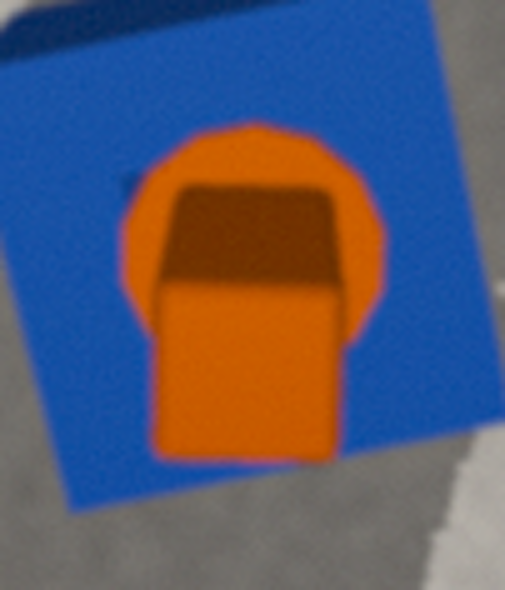

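```bash
python3 - <<'E'
from h import *
o=ctrl.get_obs();print(o["ee_pos"]);KP=cam("wrist")
q=np.array([onz(KP,(260+u/5-.4,171+v/5-.4),114)[:2] for u,v in [(160,285),(340,287),(337,462),(153,458)]]);d=np.roll(q,-1,0)-q
print(q.mean(0),np.linalg.norm(d,axis=1),np.degrees(np.arctan2(d[:,1],d[:,0])));print("flange",onz(KP,(260+253/5,171+250/5),64))
E
```

```text
[ 452.13307409 -332.1888149   182.16891752]
[ 447.95762069 -335.45362256] [18.48028899 19.04388588 19.33022751 18.83016232] [  54.98293514  -34.88634421 -125.70146185  142.53242428]
flange [ 447.63589316 -335.01075618   64.        ]
```

```bash
python3 -m jog '[[0,0.5,-1,-0.5,-0.4,-3.5,0],[0,0,0,0,0,-3,0],[0,0,0,0,0,-1,0]]';python3 -m jog '[[0,0,0,0,0,0,0],[0,0,0,0,0,0,0]]'
```

```text
time: 30.45
ee_pos: [452.4, -336.7, 110.6]
tcp_rot: [[0.572, 0.82, 0.012], [0.82, -0.572, -0.006], [0.002, 0.013, -1.0]]
contact_force: [0.1, 1.0, 0.3]
grip_width: 0.998
time: 30.65
ee_pos: [453.4, -335.9, 111.3]
tcp_rot: [[0.57, 0.821, 0.012], [0.822, -0.57, -0.005], [0.003, 0.012, -1.0]]
contact_force: [-0.5, -0.5, -0.3]
grip_width: 0.998
```

```bash
python3 -m jog '[[0.3,0.7,0,-0.6,0.1,-2,0]]';python3 -m jog '[[0,0,0,-0.2,0,-1.2,0]]';python3 -m jog '[[0,0,0,-0.1,0,-0.3,0]]'
```

```text
time: 30.75
ee_pos: [450.6, -337.0, 94.7]
tcp_rot: [[0.569, 0.822, 0.007], [0.822, -0.569, -0.004], [0.0, 0.008, -1.0]]
contact_force: [0.4, -1.6, 0.9]
grip_width: 1.0
time: 30.85
ee_pos: [448.4, -336.7, 82.0]
tcp_rot: [[0.568, 0.823, 0.007], [0.823, -0.568, -0.004], [0.0, 0.008, -1.0]]
contact_force: [-0.2, 0.2, -0.4]
grip_width: 1.003
time: 30.95
ee_pos: [446.8, -336.3, 77.9]
tcp_rot: [[0.568, 0.823, 0.005], [0.823, -0.568, -0.003], [0.0, 0.006, -1.0]]
contact_force: [0.1, -0.1, -0.2]
grip_width: 1.0
```

```bash
python3 -m jog '[[0.1,0.3,0,0.1,0.1,-0.1,1],[0,0,0,-0.1,0,-0.1,1],[0,0,0,-0.1,0,-0.1,1],[0,0,0,0,0,0,1],[0,0,0,0,0,0,1]]';python3 -m jog '[[0,0,0,0,0,0,1],[0,0,0,0,0,0,1],[0,0,0,0,0,0,1]]'
```

```text
time: 31.45
ee_pos: [446.0, -335.8, 75.4]
tcp_rot: [[0.569, 0.822, 0.001], [0.822, -0.569, -0.002], [-0.001, 0.002, -1.0]]
contact_force: [0.5, -0.3, -0.5]
grip_width: 0.224
time: 31.75
ee_pos: [446.1, -335.9, 75.7]
tcp_rot: [[0.569, 0.822, 0.001], [0.822, -0.569, -0.002], [-0.001, 0.002, -1.0]]
contact_force: [0.6, 0.4, -0.4]
grip_width: 0.225
```

```bash
python3 -m jog '[[0,0,0,0,0,1,1],[0,0,0,0.1,0,1.2,1],[0,0,0,0.1,0,1.2,1],[0,0,0,0.1,0,1.2,1],[0,0,0,0.1,0,1.2,1]]';python3 -m jog '[[0,0,0,0,0,3,1],[0,0,0,0,0,3,1],[0,0,0,0,0,1,1]]'
python3 - <<'E'
from h import *
o=ctrl.get_obs();print(o["ee_pos"])
K1,a=snap("scene","s8");K2,b=snap("wrist","w8");K3,c=snap("top","t8")
e=o["ee_pos"];u=proj(K1,e-[0,0,40]);print(u,proj(K2,e-[0,0,62]),proj(K3,e))
def crop(im,u,r,s): x,y=int(u[0]),int(u[1]);return cv2.resize(im[max(0,y-r):y+r,max(0,x-r):x+r],(s,s),interpolation=2)
cv2.imwrite("pics/c8.png",np.hstack([crop(a,u,30,380),crop(b,proj(K2,e-[0,0,62]),70,380)]))
E
```

```text
time: 32.25
ee_pos: [449.6, -335.5, 137.7]
tcp_rot: [[0.569, 0.822, -0.0], [0.822, -0.569, -0.001], [-0.001, 0.001, -1.0]]
contact_force: [0.5, -0.2, -0.7]
grip_width: 0.229
time: 32.55
ee_pos: [449.9, -335.6, 213.0]
tcp_rot: [[0.569, 0.822, 0.002], [0.822, -0.569, -0.003], [-0.001, 0.003, -1.0]]
contact_force: [0.5, -1.1, -0.4]
grip_width: 0.226
[ 449.89132004 -335.64591561  213.02022093]
[150.73654826 188.96565509] [319.71295383 251.46582405] [451.99296712 234.05426876]
```

View pics/c8.png

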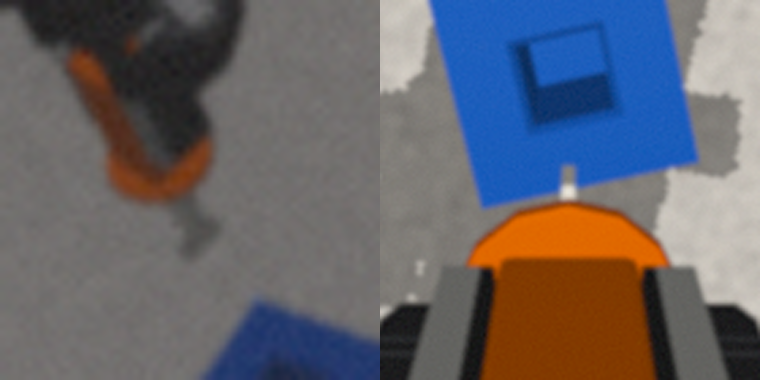

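```bash
python3 -m jog '[[0,0,3.1,2.6,3.6,0.8,1],[0,0,3.1,2.6,3.6,0.8,1],[0,0,3.1,2.6,3.6,0.8,1],[0,0,3.1,2.6,3.6,0.8,1],[0,0,3.1,2.6,3.6,0.8,1]]';python3 -m jog '[[0,0,3.1,2.6,3.6,0.5,1],[0,0,3.1,2.6,3.6,0.5,1],[0,0,3.1,2.6,3.6,0.5,1],[0,0,0,0,0,0,1],[0,0,0,0,0,0,1]]'
python3 - <<'E'
from h import *
o=ctrl.get_obs();print(o["ee_pos"],o["qpos"].round(0));np.save("o9.npy",np.c_[o["tcp_rot"],o["ee_pos"]])
K2,b=snap("wrist","w9")
marks("wrist",K2,dict(slot_floor=48,pointer_tip=50,index_mark=41,start_top=62))
u=proj(K2,(626,-42,50));print(u)
x,y=int(u[0]),int(u[1]);r=75;print(max(0,x-r),max(0,y-r));cv2.imwrite("pics/c9.png",cv2.resize(b[max(0,y-r):y+r,max(0,x-r):x+r],None,fx=4,fy=4,interpolation=2))
E
```

```text
time: 33.2
ee_pos: [569.9, -154.6, 240.9]
tcp_rot: [[0.34, 0.94, -0.022], [0.94, -0.34, -0.001], [-0.008, -0.02, -1.0]]
contact_force: [1.5, -0.8, -0.1]
grip_width: 0.226
time: 33.7
ee_pos: [649.9, -29.1, 243.6]
tcp_rot: [[0.162, 0.986, -0.039], [0.987, -0.162, 0.004], [-0.003, -0.039, -0.999]]
contact_force: [-1.3, -1.0, -1.4]
grip_width: 0.231
[649.91510652 -29.08173736 243.60755421] [-19.  35.  36.  65. -19.  88.  95.]
wrist slot_floor [([295.0, 185.0], 0.59, [625.1, -44.1])]
wrist pointer_tip [([293.0, 221.0], 0.84, [653.6, -50.8])]
wrist index_mark [([266.0, 198.0], 0.76, [632.5, -70.2])]
wrist start_top [([190.0, 193.0], 0.94, [616.9, -125.1]), ([298.0, 188.0], 0.28, [626.2, -41.5])]
[298.0899545  185.71014797]
223 110
```

View pics/c9.png

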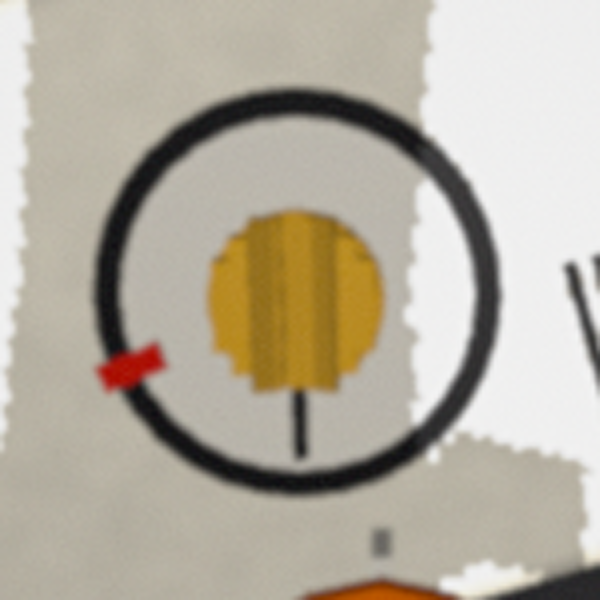

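The view is clear: screw axis near crop (298,290), slot floor between columns 285 and 312, pointer tip (301,455), red mark (132,368).

```bash
python3 - <<'E'
from h import *
q=np.load("o9.npy");o=dict(tcp_rot=q[:,:3],ee_pos=q[:,3]);KP=cam("wrist",o)
P=lambda u,v,z:onz(KP,(223+u/4-.4,110+v/4-.4),z)[:2]
# ring: fit ellipse on the dark ring outer contour
im=cv2.imread("pics/w9.png");
c=np.array([P(298+202*np.cos(t),290.5+202.5*np.sin(t),41) for t in np.linspace(0,6.28,60)]).mean(0);print("ring c",c, "diam",np.linalg.norm(P(96,290,41)-P(500,290,41)))
az=lambda d:np.degrees(np.arctan2(d[1],d[0]))
p=P(301,455,41);m=P(132,368,41);print("ptr",p,az(p-c),"at z44",az(P(301,455,44)-c),"line",az(P(301,455,41)-P(299,392,41)),"mark",m,az(m-c))
a,b=P(298,235,48),P(299,360,48);print("slot dir",az(b-a),"slot mid",(a+b)/2)
a,b=P(292,213,58),P(293,388,58);
print("head top", P(296,300,58))
# tool tip in this view
t=P(381,543,243.6-61.7);print("tip seen",t,"tcp",q[:,3], "J",az(q[:,0]))
d=t-q[:2,3];print("along x",d@q[:2,0],"along y",d@q[:2,1])
E
```

```text
ring c [624.64970703 -42.36025717] diam 82.74401526469815
ptr [658.00016574 -48.24068444] -9.99973604168653 at z44 -9.74973948573715 line -8.137122636946282 mark [634.24542579 -79.59117289] -75.54739579085262
slot dir -9.47890793283276 slot mid [624.82835054 -42.60349898]
head top [624.10531544 -42.46428052]
tip seen [643.16526121 -28.45738123] tcp [649.91510652 -29.08173736 243.60755421] J 80.68301532397649
along x -0.4766540584357447 along y -6.756708907147159
```

```bash
python3 -m jog '[[-0.2,-2.2,0,-1.8,-0.8,-3.5,1],[0,0,0,-0.9,-0.4,-3,1],[0,0,0,0,0,-2,1]]';python3 -m jog '[[0,0,0,0,0,0,1],[0,0,0,0,0,0,1]]'
```

```text
time: 34.25
ee_pos: [622.3, -49.8, 163.1]
tcp_rot: [[0.174, 0.985, 0.014], [0.985, -0.174, -0.002], [0.0, 0.014, -1.0]]
contact_force: [0.1, 0.7, -0.0]
grip_width: 0.226
time: 34.45
ee_pos: [618.8, -52.1, 161.2]
tcp_rot: [[0.179, 0.984, 0.008], [0.984, -0.179, -0.002], [-0.0, 0.008, -1.0]]
contact_force: [0.4, -0.9, 0.3]
grip_width: 0.229
```

```bash
python3 -m jog '[[0.1,0.4,0.8,0.5,1.05,-1.5,1]]';python3 -m jog '[[0,0,0,0,0,0,1]]';python3 -m jog '[[0,0,0,0,0,0,1]]'
```

```text
time: 34.55
ee_pos: [625.6, -45.1, 149.6]
tcp_rot: [[0.169, 0.986, 0.008], [0.986, -0.169, -0.002], [-0.001, 0.008, -1.0]]
contact_force: [1.0, -0.5, -0.6]
grip_width: 0.221
time: 34.65
ee_pos: [626.0, -41.5, 147.9]
tcp_rot: [[0.165, 0.986, 0.006], [0.986, -0.165, 0.001], [0.002, 0.005, -1.0]]
contact_force: [0.1, 1.2, -1.0]
grip_width: 0.223
time: 34.75
ee_pos: [627.2, -41.8, 148.7]
tcp_rot: [[0.164, 0.986, 0.008], [0.986, -0.164, -0.0], [0.001, 0.008, -1.0]]
contact_force: [-0.2, -0.1, -0.6]
grip_width: 0.225
```

```bash
python3 -m jog '[[0,0.4,0,-0.4,0,-1.2,1]]';python3 -m jog '[[0,0,0,-0.1,0,-0.6,1]]'
```

```text
time: 34.85
ee_pos: [625.3, -41.4, 138.4]
tcp_rot: [[0.163, 0.987, 0.006], [0.987, -0.163, -0.001], [0.0, 0.006, -1.0]]
contact_force: [-0.2, 0.1, -0.1]
grip_width: 0.222
time: 34.95
ee_pos: [623.6, -41.3, 131.2]
tcp_rot: [[0.163, 0.987, 0.004], [0.987, -0.163, -0.001], [-0.0, 0.004, -1.0]]
contact_force: [-0.4, 0.4, -0.4]
grip_width: 0.223
```

```bash
python3 -m jog '[[0,0,0,0,0,-0.5,1]]';python3 -m jog '[[0,0,0,0,0,-0.4,1]]';python3 -m jog '[[0,0,0,0,0,-0.3,1]]'
```

```text
time: 35.05
ee_pos: [623.5, -41.3, 125.6]
tcp_rot: [[0.163, 0.987, 0.003], [0.987, -0.163, -0.001], [-0.0, 0.004, -1.0]]
contact_force: [-0.5, 0.5, -0.4]
grip_width: 0.226
time: 35.15
ee_pos: [623.1, -41.3, 120.8]
tcp_rot: [[0.163, 0.987, 0.003], [0.987, -0.163, -0.001], [-0.0, 0.003, -1.0]]
contact_force: [0.9, 0.3, -0.4]
grip_width: 0.227
time: 35.25
ee_pos: [622.8, -41.3, 117.2]
tcp_rot: [[0.163, 0.987, 0.002], [0.987, -0.163, -0.001], [-0.0, 0.002, -1.0]]
contact_force: [0.4, 0.1, 0.1]
grip_width: 0.224
```

```bash
python3 -m jog '[[0,0,0,0,0,-0.3,1]]';python3 -m jog '[[0,0,0,0,0,-0.3,1]]'
```

```text
time: 35.35
ee_pos: [622.7, -41.5, 113.9]
tcp_rot: [[0.163, 0.987, 0.002], [0.987, -0.163, -0.001], [-0.001, 0.002, -1.0]]
contact_force: [0.5, -0.7, 0.7]
grip_width: 0.228
time: 35.45
ee_pos: [622.8, -41.5, 110.7]
tcp_rot: [[0.163, 0.987, 0.002], [0.987, -0.163, -0.001], [-0.001, 0.002, -1.0]]
contact_force: [-0.5, -0.2, -1.5]
grip_width: 0.229
```

```bash
python3 -m jog '[[0,0,-7,0,0,0.05,1],[0,0,-7,0,0,0.05,1]]';python3 -m jog '[[0,0,-7,0.05,0,0.05,1],[0,0,-7,0.05,0,0.05,1]]'; python3 -c "
from station import ctrl;print(ctrl.get_obs()['moment'])"
```

```text
time: 35.65
ee_pos: [622.4, -41.8, 110.8]
tcp_rot: [[0.405, 0.914, 0.001], [0.914, -0.405, -0.001], [-0.0, 0.001, -1.0]]
contact_force: [1.0, 1.0, -2.1]
grip_width: 0.223
time: 35.85
ee_pos: [623.0, -40.9, 110.9]
tcp_rot: [[0.622, 0.783, -0.0], [0.783, -0.622, 0.0], [0.0, -0.0, -1.0]]
contact_force: [-0.3, -0.2, -2.1]
grip_width: 0.224
[ 0.08889759 -0.0359979   0.11707697]
```

```bash
python3 -m jog '[[0,0,-7,0.05,0,0.05,1],[0,0,-7,0.05,0,0.05,1]]';python3 -m jog '[[0,0,-7,0.05,0,0.05,1],[0,0,-7,0,0,0.05,1],[0,0,-5,0,0,0.05,1]]';python3 -m jog '[[0,0,0,0,0,0.05,1]]'; python3 - <<'E'
from h import *
o=ctrl.get_obs();print(o['moment'],np.degrees(np.arctan2(o["tcp_rot"][1,0],o["tcp_rot"][0,0])))
KP,im=snap("scene","s10");marks("scene",KP,dict(pointer_tip=41))
u=proj(KP,(624.7,-42.4,45));print(u);x,y=u.astype(int);cv2.imwrite("pics/c10.png",cv2.resize(im[y-30:y+30,x-35:x+35],None,fx=9,fy=9,interpolation=2));print(x-35,y-30)
E
```

```text
time: 36.05
ee_pos: [623.8, -40.1, 110.9]
tcp_rot: [[0.799, 0.602, -0.001], [0.602, -0.799, 0.001], [0.0, -0.002, -1.0]]
contact_force: [0.4, -0.4, -1.9]
grip_width: 0.227
time: 36.35
ee_pos: [624.9, -39.2, 110.9]
tcp_rot: [[0.955, 0.297, 0.0], [0.297, -0.955, 0.002], [0.001, -0.001, -1.0]]
contact_force: [0.7, 0.4, -3.8]
grip_width: 0.227
time: 36.45
ee_pos: [625.0, -39.1, 111.0]
tcp_rot: [[0.955, 0.297, 0.0], [0.297, -0.955, 0.001], [0.0, -0.001, -1.0]]
contact_force: [0.2, 0.2, -1.6]
grip_width: 0.224
[-0.04545632 -0.01404585  0.01676914] 17.265136565271188
scene pointer_tip [([363.0, 280.0], 0.65, [593.0, 106.3]), ([277.0, 300.0], 0.56, [640.4, -74.8]), ([291.0, 296.0], 0.45, [630.2, -45.0])]
[292.52187445 292.64050711]
257 262
```

View pics/c10.png

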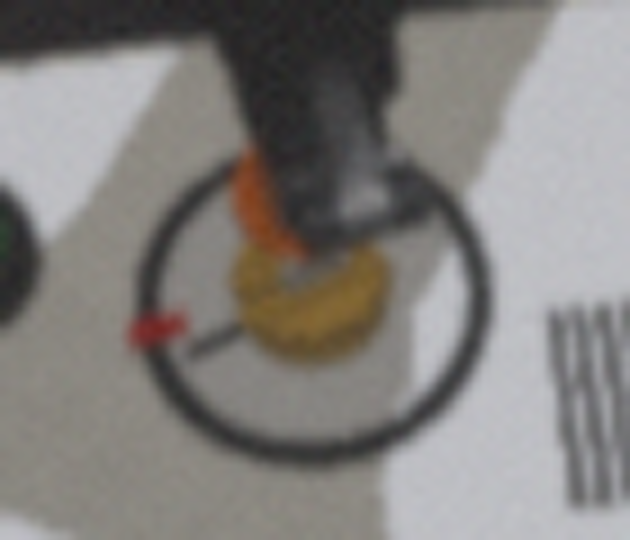

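```bash
python3 - <<'E'
from h import *
KP=cam("scene");P=lambda u,v:onz(KP,(257+u/9-.45,262+v/9-.45),41)[:2]
c,p,p0,m=P(313,303),P(192,355),P(240,326),P(158,330)
az=lambda d:np.degrees(np.arctan2(d[1],d[0]));print(c,az(p-c),az(p-p0),az(m-c))
E
```

```text
[628.82146248 -44.99005988] -64.2858166539841 -55.719221421514995 -78.90257825330657
```

```bash
python3 -m jog '[[0,0,-6,0,-0.05,0.05,1],[0,0,-6.3,0,-0.05,0.05,1]]';python3 -m jog '[[0,0,0,0,0,0.05,1]]'; python3 - <<'E'
from h import *
o=ctrl.get_obs();print(o['moment'],np.degrees(np.arctan2(o["tcp_rot"][1,0],o["tcp_rot"][0,0])))
KP,im=snap("scene","s11")
g=cv2.cvtColor(im,cv2.COLOR_BGR2GRAY)
# darkest direction 21..29 mm from the axis, below ring
c=(628.8,-45.0);b=[]
for a in range(-110,-30,2):
    b.append((np.mean([cv2.getRectSubPix(g,(1,1),tuple(map(float,proj(KP,(c[0]+r*np.cos(np.radians(a)),c[1]+r*np.sin(np.radians(a)),41)))))[0,0] for r in range(21,29)]),a))
print([(a,int(v)) for v,a in sorted(b)[:8]])
E
```

```text
time: 36.75
ee_pos: [625.7, -38.9, 111.5]
tcp_rot: [[0.996, 0.086, 0.002], [0.086, -0.996, 0.004], [0.002, -0.003, -1.0]]
contact_force: [2.6, 0.9, -5.0]
grip_width: 0.227
time: 36.85
ee_pos: [625.7, -38.7, 111.7]
tcp_rot: [[0.996, 0.087, 0.002], [0.087, -0.996, 0.004], [0.002, -0.003, -1.0]]
contact_force: [0.3, 0.1, -2.2]
grip_width: 0.225
[-0.09060841 -0.10981776  0.00288559] 5.004388236931144
[(-80, 83), (-78, 84), (-76, 88), (-82, 89), (-84, 97), (-74, 97), (-86, 106), (-72, 107)]
```

```bash
python3 -m jog '[[-0.2,0.1,7,0,-0.05,0.05,1],[0,0,0,0,0,0.5,1],[0,0,0,0,0,0.8,1],[0,0,0,0,0,1.5,1],[0,0,0,0,0,3,1]]';python3 -m jog '[[0,0,8,0.5,0,4,1],[0,0,8,1.5,1.0,2,1],[0,0,8,1.5,1,0,1],[0,0,8,0,0,0,1],[0,0,8,0,0,0,1]]';python3 -m jog '[[0,0,8,0,0,0,1],[0,0,8,0,0,0,1],[0,0,0,0,0,0,1],[0,0,0,0,0,0,1]]'; python3 - <<'E'
from h import *
o=ctrl.get_obs();print(o["ee_pos"]);np.save("o12.npy",np.c_[o["tcp_rot"],o["ee_pos"]])
K2,b=snap("wrist","w12")
u=proj(K2,(625,-42,45));x,y=u.astype(int);r=75;print(max(0,x-r),max(0,y-r));cv2.imwrite("pics/c12.png",cv2.resize(b[max(0,y-r):y+r,max(0,x-r):x+r],None,fx=4,fy=4,interpolation=2))
E
```

```text
time: 37.4
ee_pos: [622.6, -38.5, 171.1]
tcp_rot: [[0.976, 0.216, -0.008], [0.216, -0.976, 0.003], [-0.007, -0.004, -1.0]]
contact_force: [-0.6, 0.4, -0.0]
grip_width: 0.225
time: 37.9
ee_pos: [661.6, -21.7, 248.7]
tcp_rot: [[0.593, 0.805, 0.012], [0.805, -0.593, -0.005], [0.004, 0.013, -1.0]]
contact_force: [-0.6, -0.7, 0.1]
grip_width: 0.225
time: 38.3
ee_pos: [662.6, -23.6, 255.8]
tcp_rot: [[0.343, 0.939, 0.021], [0.939, -0.343, -0.002], [0.005, 0.02, -1.0]]
contact_force: [1.0, 0.2, 0.1]
grip_width: 0.224
[662.5834453  -23.63496753 255.84905783]
205 84
```

View pics/c12.png

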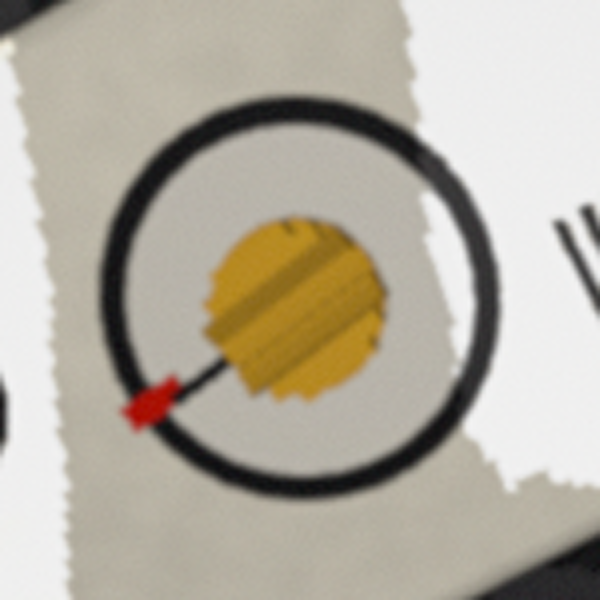

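```bash
python3 -m jog '[[0,1,-1.8,-2.6,-3.7,0,1],[0,0,-1.8,-2.6,-3.7,0,1],[0,0,-1.8,-2.6,-3.7,0,1],[0,0,-1.8,-2.6,-3.7,0,1],[0,0,-1.8,-2.6,-3.7,0,1]]';python3 -m jog '[[0,0,-1.8,-2.6,-3.7,-1,1],[0,0,-1.8,-2.6,-3.7,-1,1],[0,0,-1.8,-2.6,-3.7,-1,1],[0,0,0,0,0,0,1],[0,0,0,0,0,0,1]]'
```

```text
time: 38.85
ee_pos: [532.7, -203.4, 255.4]
tcp_rot: [[0.484, 0.875, 0.006], [0.875, -0.484, -0.001], [0.002, 0.006, -1.0]]
contact_force: [0.7, -0.8, -0.7]
grip_width: 0.23
time: 39.35
ee_pos: [443.5, -327.4, 228.1]
tcp_rot: [[0.591, 0.806, 0.008], [0.806, -0.591, -0.007], [-0.001, 0.011, -1.0]]
contact_force: [1.2, -0.3, -0.6]
grip_width: 0.225
```

```bash
python3 -m jog '[[0.3,0.5,1.5,0.3,-0.8,-3.5,1],[0,0,0,0,0,-2.5,1]]';python3 -m jog '[[0,0,0,0,0,0,1],[0,0,0,0,0,0,1]]'
```

```text
time: 39.55
ee_pos: [449.5, -337.7, 171.6]
tcp_rot: [[0.571, 0.821, 0.009], [0.821, -0.57, -0.008], [-0.001, 0.012, -1.0]]
contact_force: [0.2, 0.1, 0.5]
grip_width: 0.226
time: 39.75
ee_pos: [449.7, -334.8, 169.4]
tcp_rot: [[0.57, 0.822, 0.004], [0.822, -0.57, -0.004], [-0.001, 0.006, -1.0]]
contact_force: [0.5, 0.2, 0.4]
grip_width: 0.223
```

```bash
python3 - <<'E'
from h import *
o=ctrl.get_obs();o["ee_pos"]=np.array([449.9,-335.6,213.0]);o["tcp_rot"]=np.array([[.569,.822,.002],[.822,-.569,-.003],[-.001,.003,-1]])
KP=cam("wrist",o)
q=np.array([onz(KP,(249+(u-380)/2.714,181+v/2.714),60)[:2] for u,v in [(513,40),(603,22),(622,108),(530,130)]]);print(q.mean(0),np.linalg.norm(np.roll(q,-1,0)-q,axis=1))
E
```

```text
[ 446.77669312 -334.67272089] [23.83337072 23.49762005 25.08010033 24.56976441]
```

```bash
python3 -m jog '[[0.2,0.3,0,-0.4,0,-2,1]]';python3 -m jog '[[0,0,0,-0.2,0,-1,1]]';python3 -m jog '[[0,0,0,0,0,-0.4,1]]'
```

```text
time: 39.85
ee_pos: [448.8, -335.8, 152.7]
tcp_rot: [[0.568, 0.823, 0.005], [0.823, -0.568, -0.005], [-0.001, 0.007, -1.0]]
contact_force: [0.6, -0.6, 0.2]
grip_width: 0.224
time: 39.95
ee_pos: [447.3, -335.0, 142.7]
tcp_rot: [[0.567, 0.824, 0.005], [0.824, -0.567, -0.004], [-0.001, 0.007, -1.0]]
contact_force: [-0.1, 0.3, -0.4]
grip_width: 0.224
time: 40.05
ee_pos: [447.9, -334.8, 139.2]
tcp_rot: [[0.566, 0.824, 0.006], [0.824, -0.566, -0.005], [-0.0, 0.008, -1.0]]
contact_force: [-0.7, -0.1, 0.1]
grip_width: 0.23
```

Seated height is TCP 75.7; the tip enters the hole at TCP 121.7.

```bash
python3 -m jog '[[0.3,0.4,0,-0.3,0,-1,1]]';python3 -m jog '[[0,0,0,0,0,-0.6,1]]';python3 -m jog '[[0,0,0,0,0,-0.6,1]]';python3 -m jog '[[0,0,0,0,0,-0.6,1]]';python3 -m jog '[[0,0,0,0,0,-0.6,1]]'
```

```text
time: 40.15
ee_pos: [446.4, -335.1, 130.5]
tcp_rot: [[0.565, 0.825, 0.002], [0.825, -0.565, -0.001], [0.0, 0.002, -1.0]]
contact_force: [1.5, -0.1, -0.1]
grip_width: 0.228
time: 40.25
ee_pos: [446.3, -335.1, 124.3]
tcp_rot: [[0.565, 0.825, 0.002], [0.825, -0.565, -0.001], [0.0, 0.002, -1.0]]
contact_force: [0.2, 0.0, -0.4]
grip_width: 0.225
time: 40.35
ee_pos: [446.8, -335.4, 118.3]
tcp_rot: [[0.565, 0.825, 0.003], [0.825, -0.565, -0.001], [0.0, 0.003, -1.0]]
contact_force: [0.6, 0.1, -0.6]
grip_width: 0.229
time: 40.45
ee_pos: [446.9, -335.5, 111.9]
tcp_rot: [[0.565, 0.825, 0.003], [0.825, -0.565, -0.002], [0.0, 0.003, -1.0]]
contact_force: [-0.4, 0.1, -0.7]
grip_width: 0.223
time: 40.55
ee_pos: [447.0, -335.6, 105.6]
tcp_rot: [[0.565, 0.825, 0.003], [0.825, -0.565, -0.002], [0.0, 0.004, -1.0]]
contact_force: [1.4, 0.1, -1.6]
grip_width: 0.225
```

```bash
python3 -m jog '[[0,0,0,0,0,-0.7,1]]';python3 -m jog '[[0,0,0,0,0,-0.7,1]]';python3 -m jog '[[0,0,0,0,0,-0.7,1]]';python3 -m jog '[[0,0,0,0,0,-0.5,1]]';python3 -m jog '[[0,0,0,0,0,-0.3,1]]'
```

```text
time: 40.65
ee_pos: [447.1, -335.7, 98.2]
tcp_rot: [[0.565, 0.825, 0.004], [0.825, -0.565, -0.002], [0.0, 0.004, -1.0]]
contact_force: [-1.1, -0.1, 0.5]
grip_width: 0.231
time: 40.75
ee_pos: [447.1, -335.7, 90.5]
tcp_rot: [[0.565, 0.825, 0.004], [0.825, -0.565, -0.002], [0.0, 0.004, -1.0]]
contact_force: [0.2, -0.4, -0.7]
grip_width: 0.227
time: 40.85
ee_pos: [447.0, -335.7, 82.8]
tcp_rot: [[0.565, 0.825, 0.003], [0.825, -0.565, -0.002], [0.0, 0.004, -1.0]]
contact_force: [-0.1, 0.3, -0.8]
grip_width: 0.225
time: 40.95
ee_pos: [446.8, -335.5, 76.9]
tcp_rot: [[0.565, 0.825, 0.003], [0.825, -0.565, -0.001], [0.0, 0.003, -1.0]]
contact_force: [0.0, -0.8, -0.3]
grip_width: 0.226
time: 41.05
ee_pos: [446.7, -335.4, 75.0]
tcp_rot: [[0.565, 0.825, 0.003], [0.825, -0.565, -0.0], [0.001, 0.002, -1.0]]
contact_force: [-5.3, 6.6, 28.2]
grip_width: 0.225
```

```bash
python3 -m jog '[[0,0,0,0,0,0.1,0],[0,0,0,0,0,0,0],[0,0,0,0,0,0,0],[0,0,0,0,0,0,0],[0,0,0,0,0,1,0]]'; python3 -m jog '[[0,0,0,0,0,3,0],[0,0,0,0,0,5,0],[0,0,0,0,0,5,0],[0,0,3,0,2,5,0],[0,0,3,0,4,0,0]]';python3 -m jog '[[0,0,3,0.5,4.7,0,0],[0,0,3,0.5,4.7,0,0],[0,0,3,0.5,4.7,0,0],[0,0,3,0.5,4.7,0,0],[0,0,3,0.5,4.7,0,0]]'
python3 -m jog '[[0,0,3,0.5,4.7,0,0],[0,0,3,0.5,4.7,0,0],[0,0,3,0.5,4.7,0,0],[0,0,3,1,4.7,0,0],[0,0,3,1,4.7,0,0]]'
python3 - <<'E'
from h import *
for n in("scene","top"):
    KP,im=snap(n,n+"13");marks(n,KP,dict(marker=0,patch=0,tool_tip=14))
    print("marker",fit(KP,im,"orange",(575,340),prof=[(8,12),(55,12)],rad=40))
E
```

```text
time: 41.55
ee_pos: [446.2, -335.0, 85.3]
tcp_rot: [[0.565, 0.825, 0.001], [0.825, -0.565, 0.001], [0.001, 0.0, -1.0]]
contact_force: [0.3, -0.3, -0.5]
grip_width: 0.997
time: 42.05
ee_pos: [442.2, -281.7, 269.3]
tcp_rot: [[0.485, 0.875, -0.0], [0.874, -0.485, -0.007], [-0.006, 0.003, -1.0]]
contact_force: [0.9, 0.9, -0.2]
grip_width: 0.998
time: 42.55
ee_pos: [466.5, -44.3, 276.6]
tcp_rot: [[0.244, 0.97, 0.015], [0.97, -0.243, -0.007], [-0.003, 0.017, -1.0]]
contact_force: [1.2, -0.1, 0.5]
grip_width: 1.001
time: 43.05
ee_pos: [501.0, 199.0, 282.0]
tcp_rot: [[-0.025, 0.999, 0.024], [1.0, 0.024, 0.003], [0.002, 0.024, -1.0]]
contact_force: [0.7, -0.3, 0.2]
grip_width: 0.997
scene marker [([467.0, 281.0], 0.91, [574.2, 341.5])]
scene patch [([227.0, 223.0], 0.84, [423.0, -208.6])]
scene tool_tip []
marker (array([574.2, 338.9]), 0.95)
top marker [([199.0, 211.0], 0.5, [566.4, 337.2])]
top patch [([388.0, 256.0], 0.57, [429.8, -200.2])]
top tool_tip []
marker (array([577., 350.]), 0.41)
```

```bash
python3 -m jog '[[0,1.2,-1,2.2,3.9,-2,0],[0,0,0,2.2,3.9,-2,0],[0,0,0,1.5,3,-2,0],[0,0,0,0,0,-1,0],[0,0,0,0,0,0,0]]';python3 -m jog '[[0,0,0,0,0,0,0]]'
python3 - <<'E'
from h import *
o=ctrl.get_obs();print(o["ee_pos"])
KP,im=snap("wrist","w14");marks("wrist",KP,dict(marker=0))
print("post",fit(KP,im,"orange",(574,340),prof=[(8,12),(55,12)],rad=150))
E
python3 -m jog '[[0,0,0,0,0,0,0]]'
```

```text
time: 43.95
ee_pos: [564.4, 296.5, 212.9]
tcp_rot: [[0.017, 1.0, 0.007], [1.0, -0.017, 0.003], [0.003, 0.007, -1.0]]
contact_force: [-0.3, 0.0, 0.5]
grip_width: 0.998
time: 44.05
ee_pos: [564.4, 295.2, 213.2]
tcp_rot: [[0.019, 1.0, 0.007], [1.0, -0.019, 0.003], [0.003, 0.007, -1.0]]
contact_force: [0.1, 0.3, -0.6]
grip_width: 1.0
[564.44044293 295.22789005 213.236457  ]
wrist marker [([372.0, 203.0], 0.72, [570.7, 341.7])]
post (array([571.9, 340.5]), 1.0)
time: 44.25
ee_pos: [565.3, 293.7, 215.5]
tcp_rot: [[0.021, 1.0, 0.01], [1.0, -0.021, 0.004], [0.004, 0.01, -1.0]]
contact_force: [-0.1, -0.1, -0.2]
grip_width: 0.996
```

```bash
python3 -m jog '[[-0.2,0.5,1.2,0.5,3,-3,0],[0,0,0,0.1,1.7,-3,0],[0,0,0,0,0,-3,0],[0,0,0,0,0,-2,0]]';python3 -m jog '[[0,0,0,0,0,0,0]]';python3 -m jog '[[0,0,0,0,0,0,0]]'
```

```text
time: 44.65
ee_pos: [577.5, 340.3, 114.2]
tcp_rot: [[0.005, 1.0, 0.02], [1.0, -0.005, 0.011], [0.011, 0.02, -1.0]]
contact_force: [-0.5, -0.2, -0.3]
grip_width: 1.002
time: 44.75
ee_pos: [575.5, 339.3, 111.8]
tcp_rot: [[0.006, 1.0, 0.015], [1.0, -0.006, 0.008], [0.008, 0.015, -1.0]]
contact_force: [0.1, -0.1, 0.1]
grip_width: 1.002
time: 44.85
ee_pos: [576.2, 339.0, 113.2]
tcp_rot: [[0.006, 1.0, 0.016], [1.0, -0.006, 0.009], [0.009, 0.016, -1.0]]
contact_force: [0.1, -0.2, 0.3]
grip_width: 1.002
```

```bash
python3 -m jog '[[-0.5,0.9,0,-0.5,0.1,-3,0],[0,0,0,-0.2,0,-3,0]]';python3 -m jog '[[0,0,0,-0.2,0,-1.5,0]]';python3 -m jog '[[0,0,0,-0.1,0,-0.6,0]]'
```

```text
time: 45.05
ee_pos: [575.9, 341.9, 62.3]
tcp_rot: [[0.007, 1.0, 0.017], [1.0, -0.008, 0.009], [0.009, 0.017, -1.0]]
contact_force: [0.4, 0.2, -0.8]
grip_width: 1.0
time: 45.15
ee_pos: [574.3, 341.4, 47.5]
tcp_rot: [[0.008, 1.0, 0.018], [1.0, -0.008, 0.009], [0.01, 0.018, -1.0]]
contact_force: [-0.1, -0.5, 0.7]
grip_width: 1.001
time: 45.25
ee_pos: [573.6, 341.2, 42.0]
tcp_rot: [[0.009, 1.0, 0.018], [1.0, -0.009, 0.01], [0.01, 0.018, -1.0]]
contact_force: [0.3, -0.2, 1.1]
grip_width: 1.001
```

```bash
python3 -m jog '[[-0.6,1.0,0,-0.2,-0.1,-1.5,0]]';python3 -m jog '[[0,0,0,0,0,-0.6,0]]';python3 -m jog '[[0,0,0,-0.1,0,-0.3,1],[0,0,0,-0.1,0,-0.1,1],[0,0,0,-0.1,0,-0.1,1],[0,0,0,0,0,0,1],[0,0,0,0,0,0,1]]';python3 -m jog '[[0,0,0,0,0,0,1],[0,0,0,0,0,0,1],[0,0,0,0,0,0,1]]'
```

```text
time: 45.35
ee_pos: [573.7, 340.9, 30.0]
tcp_rot: [[0.009, 1.0, 0.005], [1.0, -0.009, 0.002], [0.002, 0.005, -1.0]]
contact_force: [0.1, -0.3, 0.8]
grip_width: 1.0
time: 45.45
ee_pos: [573.7, 340.8, 23.6]
tcp_rot: [[0.009, 1.0, 0.005], [1.0, -0.009, 0.002], [0.002, 0.005, -1.0]]
contact_force: [-0.0, -0.0, 0.2]
grip_width: 1.0
time: 45.95
ee_pos: [572.6, 341.3, 20.4]
tcp_rot: [[0.009, 1.0, 0.009], [1.0, -0.009, 0.003], [0.003, 0.009, -1.0]]
contact_force: [0.1, -0.8, -1.0]
grip_width: 0.265
time: 46.25
ee_pos: [572.2, 341.3, 20.2]
tcp_rot: [[0.009, 1.0, 0.008], [1.0, -0.009, 0.003], [0.003, 0.008, -1.0]]
contact_force: [-0.0, -0.3, -1.2]
grip_width: 0.262
```

```bash
python3 -m jog '[[0,0,0,0,0,1,1],[0,0,0,0,0,4,1],[0,0,0,0,0,5,1],[0,0,0,-2,0,5,1],[0,0,0,-3,-2,4,1]]';python3 -m jog '[[0,0,0,-2,-4.4,1,1],[0,0,0,-1,-4.5,1,1],[0,0,0,-1,-4.5,1,1],[0,0,0,-1,-4.5,0.5,1],[0,0,0,-1,-4.5,0.5,1]]';python3 -m jog '[[0,0,0,-1,-4.5,0.5,1],[0,0,0,-1,-4.5,0.5,1],[0,0,0,-1,-4.5,0.5,1],[0,0,0,-0.7,-4.5,0,1],[0,0,0,-0.7,-4.5,0,1]]';python3 -m jog '[[0,0,0,0,-4.5,0,1],[0,0,0,0,-3,0,1],[0,0,0,0,0,0,1],[0,0,0,0,0,0,1]]'
```

```text
time: 46.75
ee_pos: [521.3, 321.4, 201.5]
tcp_rot: [[0.01, 1.0, -0.004], [1.0, -0.01, -0.005], [-0.005, -0.004, -1.0]]
contact_force: [-0.5, 0.7, -0.4]
grip_width: 0.266
time: 47.25
ee_pos: [459.3, 98.9, 254.4]
tcp_rot: [[-0.005, 1.0, 0.013], [1.0, 0.005, 0.011], [0.011, 0.013, -1.0]]
contact_force: [1.0, -0.2, -0.6]
grip_width: 0.261
time: 47.75
ee_pos: [411.7, -136.8, 275.5]
tcp_rot: [[-0.004, 1.0, 0.025], [1.0, 0.003, 0.018], [0.018, 0.025, -1.0]]
contact_force: [0.8, -0.0, -1.4]
grip_width: 0.263
time: 48.15
ee_pos: [406.6, -224.5, 279.8]
tcp_rot: [[0.014, 0.999, 0.033], [1.0, -0.015, 0.016], [0.016, 0.032, -0.999]]
contact_force: [-0.1, -0.4, -1.8]
grip_width: 0.269
```

```bash
python3 -m jog '[[-0.9,1.9,0,0.9,1.2,-4.5,1],[0,0,0,0.5,1,-4.5,1],[0,0,0,0,0,-4.5,1],[0,0,0,0,0,-4,1],[0,0,0,0,0,-1,1]]';python3 -m jog '[[0,0,0,0,0,0,1],[0,0,0,0,0,0,1]]'
```

```text
time: 48.65
ee_pos: [426.1, -194.6, 94.0]
tcp_rot: [[0.003, 1.0, 0.014], [1.0, -0.003, 0.004], [0.004, 0.014, -1.0]]
contact_force: [-1.2, 0.4, -0.7]
grip_width: 0.264
time: 48.85
ee_pos: [426.6, -192.4, 94.5]
tcp_rot: [[-0.001, 1.0, 0.012], [1.0, 0.001, 0.006], [0.006, 0.012, -1.0]]
contact_force: [-0.3, -0.6, -0.8]
grip_width: 0.265
```

```bash
python3 -m jog '[[-0.3,0.7,0,-0.4,-1.0,-3,1]]';python3 -m jog '[[0,0,0,-0.1,0,-2,1]]';python3 -m jog '[[0,0,0,0,0,-0.6,1]]'
```

```text
time: 48.95
ee_pos: [428.5, -203.1, 69.1]
tcp_rot: [[-0.004, 1.0, 0.013], [1.0, 0.004, -0.002], [-0.002, 0.013, -1.0]]
contact_force: [2.0, -0.5, -0.5]
grip_width: 0.267
time: 49.05
ee_pos: [429.2, -204.4, 50.5]
tcp_rot: [[-0.005, 1.0, 0.017], [1.0, 0.005, -0.003], [-0.004, 0.017, -1.0]]
contact_force: [-0.5, 0.3, -1.2]
grip_width: 0.262
time: 49.15
ee_pos: [430.2, -204.4, 45.2]
tcp_rot: [[-0.005, 1.0, 0.018], [1.0, 0.005, -0.004], [-0.004, 0.018, -1.0]]
contact_force: [-0.7, 0.6, -0.8]
grip_width: 0.264
```

```bash
python3 -m jog '[[0.3,0.7,0,-0.7,0.2,-1,1]]';python3 -m jog '[[0,0,0,0,0,-0.6,1]]';python3 -m jog '[[0,0,0,0,0,-0.4,1]]';python3 -m jog '[[0,0,0,0,0,-0.3,1]]'
```

```text
time: 49.25
ee_pos: [426.0, -203.4, 37.1]
tcp_rot: [[-0.006, 1.0, 0.011], [1.0, 0.006, -0.0], [-0.0, 0.011, -1.0]]
contact_force: [-0.4, -1.4, -0.6]
grip_width: 0.263
time: 49.35
ee_pos: [425.9, -203.3, 31.5]
tcp_rot: [[-0.006, 1.0, 0.012], [1.0, 0.006, 0.001], [0.001, 0.012, -1.0]]
contact_force: [0.6, 0.5, -2.4]
grip_width: 0.269
time: 49.45
ee_pos: [426.8, -203.5, 28.1]
tcp_rot: [[-0.006, 1.0, 0.014], [1.0, 0.006, 0.0], [0.0, 0.014, -1.0]]
contact_force: [0.2, 0.2, -2.3]
grip_width: 0.262
time: 49.55
ee_pos: [427.3, -203.6, 25.3]
tcp_rot: [[-0.006, 1.0, 0.015], [1.0, 0.006, 0.0], [-0.0, 0.015, -1.0]]
contact_force: [-0.1, -0.3, -0.9]
grip_width: 0.264
```

```bash
python3 -m jog '[[0,0.5,0,-0.4,0.1,-0.3,1]]';python3 -m jog '[[0,0,0,0,0,-0.2,1]]';python3 -m jog '[[0,0,0,0,0,-0.2,1]]'
```

```text
time: 49.65
ee_pos: [423.9, -202.9, 22.6]
tcp_rot: [[-0.007, 1.0, 0.007], [1.0, 0.007, -0.0], [-0.001, 0.007, -1.0]]
contact_force: [0.2, 0.8, -2.3]
grip_width: 0.262
time: 49.75
ee_pos: [423.5, -202.7, 20.5]
tcp_rot: [[-0.007, 1.0, 0.006], [1.0, 0.007, -0.0], [-0.0, 0.006, -1.0]]
contact_force: [0.4, -0.1, -0.8]
grip_width: 0.266
time: 49.85
ee_pos: [423.7, -202.8, 19.9]
tcp_rot: [[-0.007, 1.0, 0.007], [1.0, 0.007, 0.001], [0.001, 0.007, -1.0]]
contact_force: [-7.1, 4.4, 30.6]
grip_width: 0.267
```

```bash
python3 -m jog '[[0,0,0,0,0,0.2,0],[0,0,0,0,0,0,0],[0,0,0,0,0,0,0],[0,0,0,0,0,0,0],[0,0,0,0,0,1,0]]'; python3 -m jog '[[0,0,0,0,0,3,0],[0,0,0,0,0,5,0],[0,0,0,0,0,5,0],[0,0,0,0,0,4,0],[0,0,0,3.5,1,3,1]]';python3 -m jog '[[0,0,0,3.5,1.5,0,1],[0,0,0,3.5,1.5,0,1],[0,0,0,3.5,1.5,0,1],[0,0,0,0,0,0,1],[0,0,0,0,0,0,1]]'
python3 - <<'E'
from h import *
KP,im=snap("wrist","w15");print(ctrl.get_obs()["ee_pos"]);marks("wrist",KP,dict(marker=0,patch=0,start_top=62,stand_mouth=60))
print("post",fit(KP,im,"orange",(423,-202),prof=[(8,12),(55,12)],rad=110),"patch hull",fit(KP,im,"red",(423,-202),prof=[(0,40)],rad=110))
print("start",fit(KP,im,"green",(617,-127),prof=[(0,13)],z0=62,rad=80))
k2,s=snap("scene","s15")
cv2.imwrite("pics/c15.png",cv2.resize(np.hstack([im,cv2.resize(s[170:350,100:400],(800,480))]),(800,267)))
E
```

```text
time: 50.35
ee_pos: [423.8, -202.9, 32.2]
tcp_rot: [[-0.006, 1.0, 0.007], [1.0, 0.006, 0.001], [0.001, 0.007, -1.0]]
contact_force: [0.4, 0.4, 0.4]
grip_width: 1.0
time: 50.85
ee_pos: [449.6, -194.6, 238.7]
tcp_rot: [[0.005, 1.0, -0.004], [1.0, -0.004, 0.004], [0.004, -0.004, -1.0]]
contact_force: [1.6, -1.7, -0.1]
grip_width: 0.856
time: 51.35
ee_pos: [565.0, -147.0, 248.3]
tcp_rot: [[-0.0, 1.0, 0.014], [1.0, 0.0, 0.0], [0.0, 0.014, -1.0]]
contact_force: [-0.6, -0.9, 0.5]
grip_width: -0.001
[ 565.31439266 -145.90989448  248.10190954]
wrist marker [([407.0, 274.0], 0.33, [650.2, -59.5])]
wrist patch []
wrist start_top [([341.0, 265.0], 0.6, [618.1, -127.8])]
wrist stand_mouth []
post (array([ 426.8, -202. ]), 0.71) patch hull (array([ 432.2, -202.1]), 0.73)
start (array([ 615.8, -128.4]), 1.13)
```

View pics/c15.png

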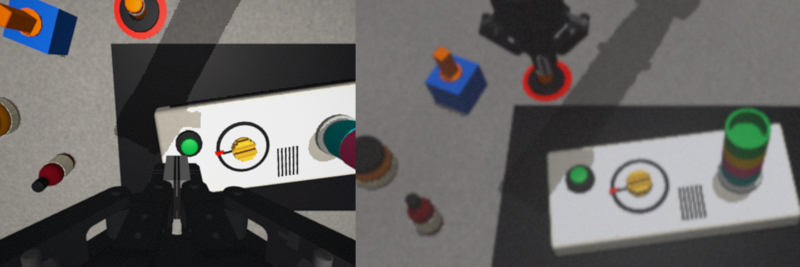

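```bash
python3 -m jog '[[0,0.8,0,2.6,0.9,-3,1],[0,0,0,2.5,0.9,-4,1],[0,0,0,0,0,-4,1],[0,0,0,0,0,-3,1],[0,0,0,0,0,-1,1]]';python3 -m jog '[[0,0,0,0,0,0,1],[0,0,0,0,0,0,1]]'
```

```text
time: 52.15
ee_pos: [616.6, -132.4, 99.8]
tcp_rot: [[0.008, 1.0, 0.012], [1.0, -0.008, 0.002], [0.002, 0.012, -1.0]]
contact_force: [-1.0, 0.4, -0.2]
grip_width: -0.002
time: 52.35
ee_pos: [615.5, -133.1, 99.9]
tcp_rot: [[0.009, 1.0, 0.011], [1.0, -0.009, 0.002], [0.002, 0.011, -1.0]]
contact_force: [0.0, 0.0, 0.5]
grip_width: 0.002
```

```bash
python3 -m jog '[[0,0.6,0,0.1,0.5,-1.2,1]]';python3 -m jog '[[0,0,0,0,0,-1,1]]';python3 -m jog '[[0,0,0,0,0,-0.5,1]]'; python3 - <<'E'
from h import *
for n in("scene","top"):
    KP,im=snap(n,n+"16");print("post",fit(KP,im,"orange",(423,-202),prof=[(8,12),(55,12)],rad=22),"patch",fit(KP,im,"red",(423,-202),prof=[(0,40)],rad=25))
E
```

```text
time: 52.45
ee_pos: [618.1, -130.6, 91.4]
tcp_rot: [[0.012, 1.0, 0.006], [1.0, -0.012, -0.0], [-0.0, 0.006, -1.0]]
contact_force: [0.5, -0.7, 0.9]
grip_width: -0.001
time: 52.55
ee_pos: [619.6, -129.3, 81.9]
tcp_rot: [[0.01, 1.0, 0.009], [1.0, -0.01, 0.001], [0.001, 0.009, -1.0]]
contact_force: [-0.3, 0.3, -0.6]
grip_width: -0.002
time: 52.65
ee_pos: [619.9, -129.4, 76.7]
tcp_rot: [[0.01, 1.0, 0.009], [1.0, -0.01, 0.0], [0.0, 0.009, -1.0]]
contact_force: [1.0, -0.5, 0.2]
grip_width: 0.002
post None patch None
post (array([ 426. , -201.8]), 0.77) patch (array([ 423.7, -199.3]), 0.98)
```

```bash
python3 -m jog '[[0,0.3,0,-0.3,0,-0.7,1]]';python3 -m jog '[[0,0,0,0,0,-0.4,1]]';python3 -m jog '[[0,0,0,0,0,-0.4,1]]';python3 -m jog '[[0,0,0,0,0,-0.3,1]]'
```

```text
time: 52.85
ee_pos: [617.4, -129.3, 70.2]
tcp_rot: [[0.009, 1.0, 0.005], [1.0, -0.009, 0.0], [0.0, 0.005, -1.0]]
contact_force: [-0.4, -0.1, -0.3]
grip_width: -0.003
time: 52.95
ee_pos: [616.8, -129.2, 65.5]
tcp_rot: [[0.009, 1.0, 0.004], [1.0, -0.01, 0.0], [0.001, 0.004, -1.0]]
contact_force: [0.0, 0.2, 0.2]
grip_width: -0.002
time: 53.05
ee_pos: [617.0, -129.4, 61.4]
tcp_rot: [[0.01, 1.0, 0.005], [1.0, -0.01, 0.0], [0.0, 0.005, -1.0]]
contact_force: [1.0, 0.4, 2.6]
grip_width: 0.005
time: 53.15
ee_pos: [617.0, -129.4, 58.4]
tcp_rot: [[0.01, 1.0, 0.005], [1.0, -0.01, 0.0], [0.0, 0.005, -1.0]]
contact_force: [-0.9, 0.8, 3.0]
grip_width: -0.002
```

```bash
python3 -m jog '[[0,0,0,0,0,-0.3,1]]';python3 -m jog '[[0,0,0,0,0,-0.25,1]]'
```

```text
time: 53.25
ee_pos: [617.0, -129.4, 55.9]
tcp_rot: [[0.01, 1.0, 0.005], [1.0, -0.01, 0.001], [0.001, 0.005, -1.0]]
contact_force: [-4.1, 1.9, 19.5]
grip_width: 0.003
time: 53.35
ee_pos: [617.1, -129.4, 55.9]
tcp_rot: [[0.01, 1.0, 0.005], [1.0, -0.01, 0.002], [0.002, 0.005, -1.0]]
contact_force: [-6.6, 3.2, 21.2]
grip_width: -0.001
```

Right down: the force jumps from 3 to about 20 N at 56 mm. Letting go and checking.

```bash
python3 -m jog '[[0,0,0,0,0,1,1],[0,0,0,0,0,3,1],[0,0,0,0,0,5,1],[0,0,0,0,0,5,1],[0,0,0,-3,1,4,1]]';python3 -m jog '[[0,0,0,-4,2,2,1],[0,0,0,-4,2,0,1],[0,0,0,-4,2,0,1],[0,0,0,-3,2,0,1],[0,0,0,0,0,0,1]]';python3 -m jog '[[0,0,0,0,0,0,1],[0,0,0,0,0,0,1],[0,0,0,0,0,0,1]]'
python3 - <<'E'
from h import *
L=[]
for n in("scene","top"):
    KP,im=snap(n,n+"17");print(n,"post",fit(KP,im,"orange",(423,-202),prof=[(8,12),(55,12)],rad=22),"patch",fit(KP,im,"red",(423,-202),prof=[(0,40)],rad=25),"start",fit(KP,im,"green",(617,-127),prof=[(0,13)],z0=62,rad=25),"green cup",fit(KP,im,"green",(608,101),z0=136,rad=25))
    L.append(cv2.resize(im[170:350,90:410] if n=="scene" else im[130:310,160:480],(800,450)))
cv2.imwrite("pics/c17.png",cv2.resize(np.vstack(L),(533,600)))
E
```

```text
time: 53.85
ee_pos: [585.1, -118.6, 232.6]
tcp_rot: [[0.01, 1.0, -0.007], [1.0, -0.01, 0.002], [0.002, -0.007, -1.0]]
contact_force: [-0.6, 0.9, 0.3]
grip_width: -0.0
time: 54.35
ee_pos: [431.3, -38.9, 258.8]
tcp_rot: [[0.011, 1.0, 0.005], [1.0, -0.011, 0.003], [0.003, 0.005, -1.0]]
contact_force: [0.0, -0.7, -0.6]
grip_width: -0.004
time: 54.65
ee_pos: [432.7, -39.9, 259.4]
tcp_rot: [[0.012, 1.0, 0.009], [1.0, -0.012, 0.003], [0.003, 0.009, -1.0]]
contact_force: [-0.6, 0.4, 0.6]
grip_width: 0.001
scene post (array([ 426.2, -205.2]), 0.89) patch (array([ 425.7, -204.1]), 0.98) start (array([ 621.5, -129.3]), 0.93) green cup (array([610.6, 100.4]), 0.89)
top post (array([ 426.1, -201.8]), 0.77) patch (array([ 423.8, -199.4]), 0.98) start None green cup (array([616.1, 104.2]), 0.85)
```

View pics/c17.png

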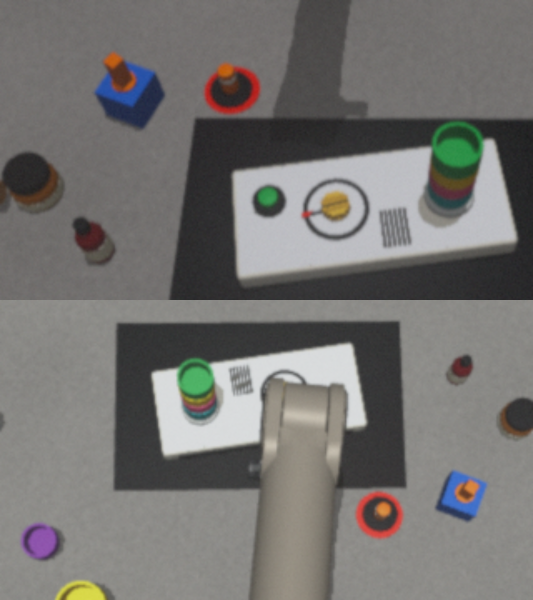

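The picture shows everything in place: the four cups stacked on the seat, the pointer at the red mark, the tool upright in its stand, the marker centred on the patch and the button up. Handing in.

```bash
python3 -c "
from station import ctrl;print(ctrl.job_done())"
```

```text
the job is handed in; nothing more can be done
None
```

I finished the job in the order asked and handed it in at about 55 s on the robot's clock.

**What I did**
- **Cups:** all four were out. I nested them on the seat as teal, pink, yellow (the small one) and green, from the bottom up. I left the purple cup and the large yellow one alone.
- **Screw and tool:** I turned the screw about 66° clockwise with the tuning tool and put the tool back in its stand.
- **Marker:** I stood it on the red patch before touching the button.
- **Button:** I pressed it last. It bottomed at 56 mm with about 20 N, and I let it go.

**Last checks**
- **Cups:** each one seated at the expected 32 mm step, and the final pictures show the stack upright.
- **Pointer:** the close view after turning showed it on the red mark, within about 1–4° depending on which edges I measured. The limit is 8.6°. It was still at the mark in the last picture.
- **Tool:** it went down to the height it started from and stands upright.
- **Marker:** it is about 1–3 mm from the patch centre in both cameras; the limit is 15 mm. I never saw it knocked aside.
- **Bottles and jar:** I did not touch them.

**Where checks failed or disagreed**
- The two fixed cameras differed by about 3–5 mm on most positions, and by more near the top of the stack. I relied on the wrist camera and the contact forces instead.
- Just before the button press, the scene camera's check of the marker was blocked by the arm, so only the top camera confirmed it then. Both did afterwards.
- In the final top view the arm hid the button and screw, so only the scene camera shows those at the end.

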